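# Sort the tape rack into drawer and bin

### The arm

A 6-joint arm with a two-finger parallel gripper is mounted at the origin on the work surface. World frame = base frame: x ahead of the robot, y to its left, z up, the work surface at z = 0. Lengths are in mm, angles in rad, forces in N, time in s.
With the tool pointing down it reaches from about 350 to 875 mm from the base axis. Payload 4.2 kg.
Tool frame: the origin (TCP) lies at the very end of the fingers, on their centre line; the grasp point (between the pads) lies 19 mm behind it; z points along the fingers, y is the line along which they close (so a half turn about z gives the same grasp; the last joint's range is limited). The gripper opens to 85 mm and grips with 20 to 120 N. Pads are 22 mm wide; open, the fingers measure 114 mm over their backs; the gripper's body (76 mm by 85 mm) begins 54 mm behind the grasp point. The pads swing forward as they close: fully open they stand 13 mm farther back than shut.
Start: joints at [1.375, 0.385, 0.008, 0, -1.194, -0.259], TCP at [274.518, 561.461, 203.412] pointing down, gripper open.
Joint ranges: [-3.14, 3.14], [-1.21, 2.06], [-1.07, 1.41], [-3.16, 2.05], [-2.99, -0.16], [-3.1, 3.1]. Speed limits (rad/s): [2.79, 2.79, 3.14, 3.14, 3.14, 3.14].

### API

Orientations are given as a unit quaternion [x, y, z, w].
In Python, from bench import monitor, get_image, camera_info, job_done gives the robot as it stands.
- The arm moves only by the tool send_rows, never from a script. Its argument "series" is a list of rows, each a list of 3 entries, a list of its own where there are three numbers: the shift along the tool's x, y, z in mm, then the turn, a rotation vector about the tool's x, y, z in rad, then the finger opening in mm, from 0 to 85.4. A call has 1 to 8 rows; each row shifts and turns the commanded pose from where the row before left it, along the tool's axes as they then stand; what a row does not reach is not made up. A row lasts 1/10 s, in which the tool goes at most 50 mm and 8.59 degrees, less where a joint would pass 70% of its speed; a pose out of reach is approached as far as the arm can. A call with a gripper value outside its range is refused whole. The fingers move at their own pace and stop on an object; the grip force is fixed at half the most. Time passes only in rows, so rows that do not move let the fingers close. It gives the time, the measured TCP pose, the force, the opening and the grip force at its end, in the units of the state.
- monitor.read_state(): the state, without advancing time (a new reading comes with each control period).
- get_image(name): name is "scene" or "top" or "wrist"; returns the picture (420x560x3 uint8, red, green, blue); there is no depth.
- camera_info(name): a dict with "intrinsics" (3x3 intrinsics, pixels), "R" (3x3) and "t" (3): a world point X has camera coordinates R X + t. Camera axes: x right, y down, z forward; pixel columns grow to the right and rows downward; lengths in mm; the calibration is good to about 2 mm. A picture is of the moment at which its call begins: read the wrist's pose just before it. camera_info takes no time and is no camera call; for the wrist camera it gives the pose at the moment of the call.
- job_done(): hands the job in; it is judged then, once.
The state is a dict: "clock": time; "joints": joint angles; "joint_vel": joint speeds; "joint_efforts": joint torques, N m; "position": TCP position; "ee_rot": TCP orientation; "contact_force": force on the tool from outside, world axes, zero at the start; "wrist_torque": the same for the moment, N m; "gripper_width": finger opening in mm; "grasp_force": force on a finger pad.
Only numpy, scipy, OpenCV 4.12 (cv2) and the standard library are available. Lean on these libraries where they do the work, as an engineer would, in place of code of your own. Each camera call takes 0.05 s, during which the arm holds its last target. There are 200 camera calls.

### The job

Clear the tape rack: take every roll of tape up off the posts, lay the full rolls flat in the top drawer of the desk unit and drop the used-up ones (just a thin ring) into the desk bin. Pull the drawer open for them and push it fully shut once they are all in it, keep the bin standing upright, and leave the other things on the desk where they are.

Things in the scene. Friction and masses are not known exactly. Their poses are not given: they have to be found in the camera images.
- roll_a: full roll of tape: a wound ring 58 mm in outer diameter with a 26 mm hole (winding 16 mm thick), 24 mm high; origin at the centre of its underside, z along its axis; at the start it is the lower roll on its post
- roll_b: full roll of tape: a wound ring 58 mm in outer diameter with a 26 mm hole (winding 16 mm thick), 24 mm high; origin at the centre of its underside, z along its axis; at the start it is the lower roll on its post
- roll_c: used-up roll of tape: a thin ring 36 mm in outer diameter with a 26 mm hole (wall 5 mm), 24 mm high; origin at the centre of its underside, z along its axis; at the start it is the lower roll on its post
- roll_d: full roll of tape: a wound ring 58 mm in outer diameter with a 26 mm hole (winding 16 mm thick), 24 mm high; origin at the centre of its underside, z along its axis; if present, at the start it is the upper roll on its post, lying on another roll
- roll_e: used-up roll of tape: a thin ring 36 mm in outer diameter with a 26 mm hole (wall 5 mm), 24 mm high; origin at the centre of its underside, z along its axis; if present, at the start it is the upper roll on its post, lying on another roll
- roll_f: used-up roll of tape: a thin ring 36 mm in outer diameter with a 26 mm hole (wall 5 mm), 24 mm high; origin at the centre of its underside, z along its axis; if present, at the start it is the upper roll on its post, lying on another roll
- rack: fixed tape rack: wooden base 235 x 70 x 12 mm with three upright bare metal posts, 18 mm thick, standing 66 mm above the base (tops 78 mm above the desk), at -75, 0 and +75 mm along its own x; origin at the centre of its underside. Each post carries one roll or a stack of two
- bin: loose round dark open-topped desk bin, 110 mm outer diameter, 110 mm high, wall 3 mm, floor 4 mm; origin at the centre of its underside, z up
- unit_drawer0 (a joint): opening of the top drawer of the fixed white desktop drawer unit (220 mm deep along its own x, 280 mm wide, 150 mm high, two wooden drawer fronts that look to its own -x, towards the robot; only the top drawer is used), in m: 0 shut, 0.15 fully out, moving along the unit's -x
- unit_drawer0_handle (a point): middle of the top drawer's handle, a round bar 11 mm thick and 120 mm long along the unit's y, 112 mm above the desk, 35 mm in front of the drawer front and 38 mm below the unit's top; moves with the drawer
- drawer_floor (a point): point on the top drawer's inner floor at the middle of the front's inner side, 85 mm above the desk; x points into the drawer, y along its width; moves with it. The inside spans x = 0 to 175 mm and y = -119 to 119 mm; side walls stand 43 mm and the front 52 mm above the floor; fully out, it is uncovered from x = 0 to 140 mm
- notebook: closed grey notebook, 150 x 210 x 14 mm, lying flat near the robot; the open drawer passes above it; origin at the centre of its underside; leave it alone
- phone: black phone lying flat, 150 x 72 x 9 mm; origin at the centre of its underside; leave it alone
- stapler: black and grey stapler, 130 x 36 mm, 55 mm high; origin at the centre of its underside; leave it alone
- pen_cup: white pen cup, 72 mm across, 100 mm high, pens standing 155 mm high; origin at the centre of its underside; leave it alone
- mug: white coffee mug, 80 mm across, 90 mm high, with a handle; origin at the centre of its underside; leave it alone

How it is judged (in metres and radians):
On the way, in this order (a step that is already met when the one before it is completed fails the run):
1. the top drawer is pulled open (value of joint unit_drawer0 above 0.09 m), for 0.2 s.
2. every full roll lies flat in the drawer (x of roll_a in the frame of drawer_floor between -0.005 and 0.175 m and y of roll_a in the frame of drawer_floor between -0.12 and 0.12 m and z of roll_a in the frame of drawer_floor between -0.006 and 0.052 m and (angle between roll_a's own z axis and vertical below 0.25 rad or angle between roll_a's own z axis and vertical above 2.89 rad) and x of roll_b in the frame of drawer_floor between -0.005 and 0.175 m and y of roll_b in the frame of drawer_floor between -0.12 and 0.12 m and z of roll_b in the frame of drawer_floor between -0.006 and 0.052 m and (angle between roll_b's own z axis and vertical below 0.25 rad or angle between roll_b's own z axis and vertical above 2.89 rad) and x of roll_d in the frame of drawer_floor between -0.005 and 0.175 m and y of roll_d in the frame of drawer_floor between -0.12 and 0.12 m and z of roll_d in the frame of drawer_floor between -0.006 and 0.052 m and (angle between roll_d's own z axis and vertical below 0.25 rad or angle between roll_d's own z axis and vertical above 2.89 rad)), for 0.2 s.
At the end, for the whole second after the job is handed in: every full roll present lies flat (within 0.25 rad) inside the top drawer, every used-up roll present is inside the bin below its rim, all at rest, the drawer is shut to within 8 mm, and the bin stands upright (within 0.15 rad) (all of step 2 and x of roll_c in the frame of bin between -0.055 and 0.055 m and y of roll_c in the frame of bin between -0.055 and 0.055 m and z of roll_c in the frame of bin between -0.003 and 0.09 m and x of roll_e in the frame of bin between -0.055 and 0.055 m and y of roll_e in the frame of bin between -0.055 and 0.055 m and z of roll_e in the frame of bin between -0.003 and 0.09 m and x of roll_f in the frame of bin between -0.055 and 0.055 m and y of roll_f in the frame of bin between -0.055 and 0.055 m and z of roll_f in the frame of bin between -0.003 and 0.09 m and value of joint unit_drawer0 below 0.008 m and angle between bin's own z axis and vertical below 0.15 rad and linear speed of each of roll_a, roll_b, roll_d, roll_c, roll_e, roll_f below 0.03 m/s); the robot touches nothing.
It fails at once if the notebook, phone, stapler, pen cup or mug is shifted by more than 4 cm (distance of any of notebook, phone, stapler, pen_cup, mug from where it was at the start of the episode above 0.04 m).
Of roll_d, roll_e, roll_f only 2 to 3 are there at a start; the rules pass over those that are not, and their reading is None.
At some moment in a run one of bin may be knocked a few centimetres aside while the robot is not near it.
Once in a run the grip may slacken for a moment while it holds something.
It also fails if it takes over 192 s, if anything falls off the work surface, if the arm or the gripper's body presses on something with over 40 N, if the wrist force passes 120 N, or if a joint passes its speed limit or range.

## Working session

There is one attempt and no reset: what is moved stays moved. The work goes in short steps, Python scripts to look and compute and a tool call to move; the robot and the scene stay as the last step left them, time stands still between calls to the robot, and variables do not carry over. Pictures are saved under pics/ and viewed, at most 14 in all, crops included, and the job is handed in when it is done.

Besides the shell and the picture viewer there is one more tool, called after "Call:" as name(argument=value, ...) on one line, values as JSON. send_rows: Moves the arm, as the interface text tells. Its arguments: {"type":"object","properties":{"series":{"type":"array"}},"required":["series"]}

```bash
ls; mkdir -p pics
python3 - <<'E'
from bench import monitor,get_image,camera_info
import cv2,numpy as np
for n in ("scene","top"):
    im=get_image(n); cv2.imwrite(f"pics/{n}0.png",im[:,:,::-1])
    c=camera_info(n); print(n,np.round(c["intrinsics"],1).tolist(),np.round(c["R"],3).tolist(),np.round(c["t"],1).tolist(), (-np.array(c["R"]).T@np.array(c["t"])).round())
s=monitor.read_state();print(s)
E
```

```text
pics
scene [[380.7, 0.0, 275.6], [0.0, 380.7, 210.0], [0.0, 0.0, 1.0]] [[-0.324, 0.946, -0.007], [0.608, 0.202, -0.768], [-0.725, -0.254, -0.641]] [147.9, -306.4, 1437.4] [1276.  287.  687.]
top [[433.7, 0.0, 278.3], [0.0, 433.7, 208.8], [0.0, 0.0, 1.0]] [[0.004, -1.0, 0.006], [-0.996, -0.005, -0.089], [0.089, -0.006, -0.996]] [40.4, 603.4, 1359.2] [ 480.   51. 1407.]
{'clock': 0.1, 'joints': array([ 1.37463864e+00,  3.85467223e-01,  6.79563954e-03, -4.16670129e-04,
       -1.19397330e+00, -2.58620350e-01]), 'joint_vel': array([ 0.00185958, -0.00268548,  0.00396414,  0.00100878, -0.00166905,
       -0.0001051 ]), 'joint_efforts': array([-4.83111944e-04, -3.93321025e+01,  1.88928008e+01,  4.19789359e+00,
       -2.60408073e-03,  8.09000760e-07]), 'position': array([274.27214018, 560.99176955, 202.45420759]), 'ee_rot': array([ 9.74240561e-01, -2.25509284e-01, -1.64690870e-04,  9.29872483e-04]), 'contact_force': array([-0.29945606,  0.08998121,  0.58560856]), 'wrist_torque': array([ 0.0019589 , -0.00857036,  0.00397546]), 'grasp_force': 0.0, 'gripper_width': 85.30665455441107}
```

View pics/top0.png

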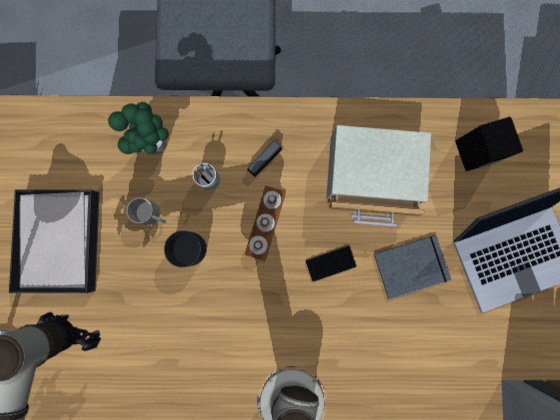

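View pics/scene0.png

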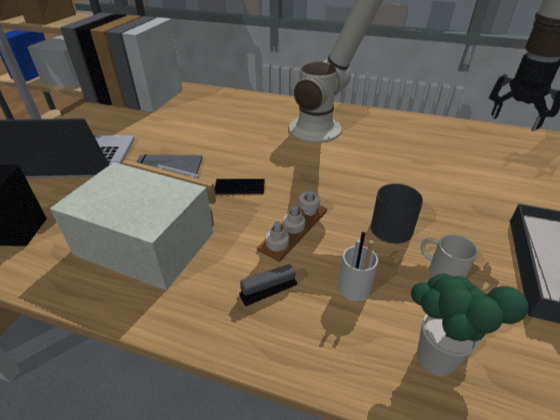

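The top view shows the rack at about (265,223), with rolls near (272,200), (265,222) and (258,245). The bin is at (185,249), the unit at (380,165) with its handle near (375,218), the phone at (330,262) and the notebook at (412,266). The scene view shows the stacks at (278,237), (294,220) and (310,204). I'll zoom in on both.

```bash
cat > h.py <<'E'
from bench import monitor,get_image,camera_info
import cv2,numpy as np
from scipy.spatial.transform import Rotation as Rn
def w2p(n,X,c=None):
    c=c or camera_info(n);p=np.array(c["intrinsics"])@(np.array(c["R"])@np.array(X,float)+c["t"]);return p[:2]/p[2]
def p2w(n,uv,z,c=None):
    c=c or camera_info(n);R=np.array(c["R"]);C=-R.T@np.array(c["t"])
    d=R.T@np.linalg.inv(c["intrinsics"])@np.array([uv[0],uv[1],1.]);return C+d*(z-C[2])/d[2]
def zoom(im,u0,v0,u1,v1,f):return cv2.resize(np.ascontiguousarray(im[v0:v1,u0:u1,::-1]),None,fx=f,fy=f,interpolation=cv2.INTER_CUBIC)
E
python3 - <<'E'
from h import *
a=cv2.imread("pics/top0.png")[:,:,::-1];b=cv2.imread("pics/scene0.png")[:,:,::-1]
A=zoom(a,235,180,295,265,6);B=zoom(b,250,180,350,260,4)  # 360x510, 400x320
o=np.zeros((600,800,3),np.uint8);o[:510,:360]=A;o[:320,370:770]=B
C=zoom(a,320,190,440,235,3);o[400:535,400:760]=C
cv2.imwrite("pics/z0.png",o)
E
```

```text
(no output)
```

View pics/z0.png

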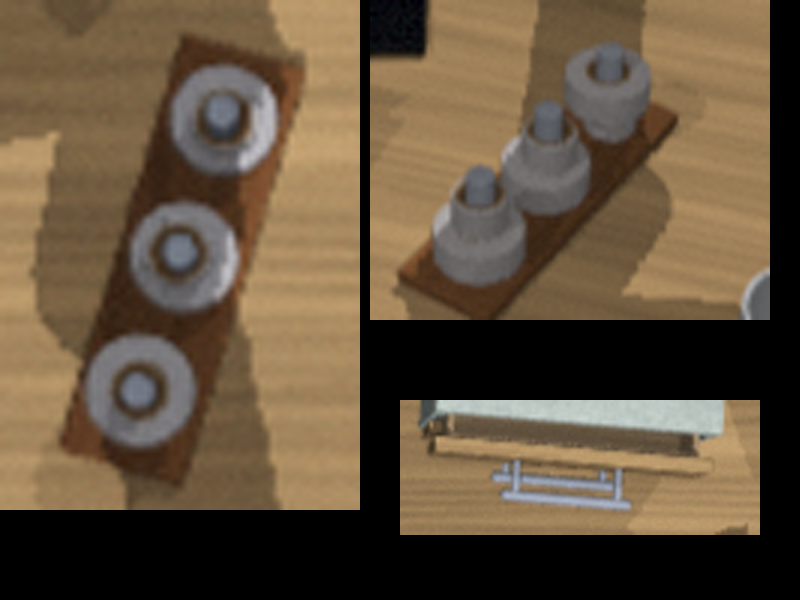

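The zoom shows a used ring on top of a full roll at the far and middle posts, and a full roll on top of a used ring at the near post, so all six are present. The drawer looks slightly ajar. Next I'll measure.

Run:
```python
from h import *
c=camera_info("top")
f=lambda u,v,z:p2w("top",(u,v),z,c).round(1)[:2]
P=[f(235+x/6-.4,180+y/6-.4,78) for x,y in ((222,115),(180,250),(138,389))]
print("posts",P, "rack dir",np.degrees(np.arctan2(*(P[0]-P[2])[::-1])),np.linalg.norm(P[0]-P[2]))
a,b=f(355,221,112),f(396,225.3,112);print("handle",a,b,(a+b)/2,np.linalg.norm(a-b),np.degrees(np.arctan2(*(a-b)[::-1])))
im=cv2.imread("pics/top0.png")
# unit top: pale region
hsv=cv2.cvtColor(im,cv2.COLOR_BGR2HSV)
m=((hsv[:,:,2]>140)&(hsv[:,:,1]<60)).astype(np.uint8);m[:, :300]=0;m[:,450:]=0;m[240:]=0;m[:110]=0
k=max(cv2.findContours(m,cv2.RETR_EXTERNAL,2)[0],key=cv2.contourArea)
bx=cv2.boxPoints(cv2.minAreaRect(k));print([f(*p,150) for p in bx])
g=im.max(2);m=(g<60).astype(np.uint8);m[:,:160]=0;m[:,212:]=0;m[:225]=0;m[280:]=0
k=max(cv2.findContours(m,cv2.RETR_EXTERNAL,2)[0],key=cv2.contourArea);print("binpx",cv2.boundingRect(k),cv2.minEnclosingCircle(k))
(x,y),r=cv2.minEnclosingCircle(k);print("bin",f(x,y,110),f(x,y,60))
```

```text
posts [array([629.7,  64.3]), array([560.1,  85.4]), array([489.1, 106.3])] rack dir -16.631925463976344 146.7390881803482
handle [ 560.1 -186.1] [ 547.8 -308.8] [ 553.95 -247.45] 123.31496259578562 84.27553715095496
[array([ 635.5, -109.5]), array([ 844.1, -128.1]), array([ 821.7, -412.7]), array([ 613.4, -390. ])]
binpx (165, 231, 41, 36) ((184.87403869628906, 248.0419921875), 20.748016357421875)
bin [477.3 321.2] [477.2 331.6]
```

```bash
cat >> h.py <<'E'
def plan(x,y,z,yaw):
    """turn (rotvec tool) then shift in the turned tool frame; yaw = world direction of tool y, deg"""
    s=monitor.read_state();R=Rn.from_quat(s["ee_rot"]);a=np.radians(yaw)
    Y=np.array([np.cos(a),np.sin(a),0]);X=np.array([-Y[1],Y[0],0]);T=np.column_stack([X,Y,[0,0,-1]])
    T=Rn.from_matrix(T)
    print("t",round(s["clock"],1),"pos",s["position"].round(1),"w",round(s["gripper_width"],1),"gf",round(s["grasp_force"],1),"F",s["contact_force"].round(1))
    print("turn",(R.inv()*T).as_rotvec().round(3),"then shift",T.inv().apply(np.array([x,y,z])-s["position"]).round(1))
E
python3 -c "
from h import *
plan(540,-247,260,174.4)"
```

```text
t 0.1 pos [274.3 561.  202.5] w 85.3 gf 0.0 F [-0.3  0.1  0.6]
turn [ 2.000e-03 -1.000e-03  1.214e+00] then shift [ 778.2 -343.3  -57.5]
```

Call:
send_rows(series=[[[0,0,-30],[0,0,0.135],85],[[0,0,-30],[0,0,0.135],85],[[0,0,0],[0,0,0.135],85],[[0,0,0],[0,0,0.135],85],[[0,0,0],[0,0,0.135],85],[[0,0,0],[0,0,0.135],85],[[0,0,0],[0,0,0.135],85],[[0,0,0],[0,0,0.135],85]])

```text
clock: 0.9
position: [274.3, 561.2, 262.7]
ee_rot: [0.718, -0.696, 0.0, 0.001]
contact_force: [0.6, 0.1, 0.4]
gripper_width: 84.9
grasp_force: 0.0
```

Call:
send_rows(series=[[[0,0,0],[0,0,0.135],24]])

```text
clock: 1.0
position: [274.4, 561.2, 262.7]
ee_rot: [-0.669, 0.743, -0.0, -0.001]
contact_force: [-0.1, -0.5, 0.2]
gripper_width: 72.5
grasp_force: 0.0
```

```bash
python3 -c "
from h import *
plan(540,-247,260,174.4)"
```

```text
t 1.0 pos [274.4 561.2 262.7] w 72.5 gf 0.0 F [-0.1 -0.5  0.2]
turn [ 0.    -0.001 -0.007] then shift [ 778.4 -343.2    2.7]
```

Call:
send_rows(series=[[[20,-9,0],[0,0,0],24],[[39,-17,0],[0,0,0],24],[[39,-17,0],[0,0,0],24],[[39,-17,0],[0,0,0],24],[[39,-17,0],[0,0,0],24],[[39,-17,0],[0,0,0],24],[[39,-17,0],[0,0,0],24],[[39,-17,0],[0,0,0],24]])

```text
clock: 1.8
position: [372.8, 255.4, 263.2]
ee_rot: [-0.671, 0.741, 0.0, -0.0]
contact_force: [1.0, 0.5, -0.2]
gripper_width: 24.2
grasp_force: 0.0
```

Call:
send_rows(series=[[[39,-17,0],[0,0,0],24],[[39,-17,0],[0,0,0],24],[[39,-17,0],[0,0,0],24],[[39,-17,0],[0,0,0],24],[[39,-17,0],[0,0,0],24],[[39,-17,0],[0,0,0],24],[[39,-17,0],[0,0,0],24],[[39,-17,0],[0,0,0],24]])

```text
clock: 2.6
position: [477.4, -68.4, 263.2]
ee_rot: [-0.671, 0.741, 0.0, -0.0]
contact_force: [1.0, 1.3, -0.4]
gripper_width: 24.2
grasp_force: 0.0
```

Call:
send_rows(series=[[[39,-17,0],[0,0,0],24],[[39,-17,0],[0,0,0],24],[[39,-17,0],[0,0,0],24],[[39,-17,0],[0,0,0],24],[[17,-11,0],[0,0,0],24],[[0,0,0],[0,0,0],24]])

```text
clock: 3.2
position: [539.1, -248.8, 261.6]
ee_rot: [-0.67, 0.742, 0.001, -0.001]
contact_force: [-0.1, 0.6, -0.3]
gripper_width: 24.0
grasp_force: 0.0
```

```bash
python3 -c "
from h import *
plan(552,-247,93,174.4)
im=get_image('wrist');cv2.imwrite('pics/w1.png',im[:,:,::-1]);c=camera_info('wrist');print({k:np.round(v,2).tolist() for k,v in c.items()})
print(w2p('wrist',(554,-247.5,112)),w2p('top',(554,-247.5,112)))"
```

```text
t 3.2 pos [ 539.1 -248.8  261.6] w 24.0 gf 0.0 F [-0.1  0.6 -0.3]
turn [ 0.002  0.    -0.005] then shift [ -3.1 -12.6 168.6]
{'intrinsics': [[294.4, 0.0, 285.67], [0.0, 294.4, 209.05], [0.0, 0.0, 1.0]], 'R': [[-0.99, 0.1, 0.0], [0.1, 0.95, 0.3], [0.03, 0.3, -0.96]], 't': [560.26, 128.09, 492.77]}
[271.70718035 190.70464178] [375.50242347 223.14120047]
```

View pics/w1.png

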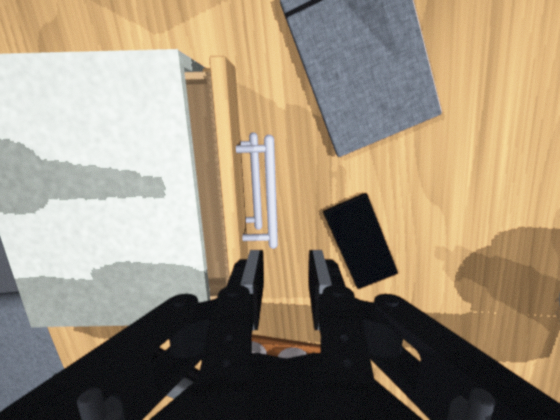

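The wrist view shows the top handle running from (269,137) to (273,246), which matches my estimate. I'll go down, grip it and pull.

Call:
send_rows(series=[[[-3,-15,0],[0,0,-0.005],24],[[0,0,30],[0,0,0],24],[[0,0,40],[0,0,0],24],[[0,0,40],[0,0,0],24],[[0,0,30],[0,0,0],24],[[0,0,28],[0,0,0],24],[[0,0,0],[0,0,0],24],[[0,0,0],[0,0,0],5]])

```text
clock: 4.05
position: [554.4, -244.5, 96.2]
ee_rot: [-0.674, 0.739, -0.0, -0.0]
contact_force: [0.7, 0.5, 0.2]
gripper_width: 10.6
grasp_force: 0.0
```

Call:
send_rows(series=[[[0,0,0],[0,0,0],5],[[0,0,0],[0,0,0],5],[[0,0,0],[0,0,0],5]])

```text
clock: 4.35
position: [554.9, -245.2, 96.9]
ee_rot: [-0.673, 0.74, -0.001, 0.001]
contact_force: [-0.2, 0.5, 0.2]
gripper_width: 5.0
grasp_force: 0.0
```

```bash
python3 -c "
from h import *
im=get_image('wrist');t=get_image('top');o=np.zeros((420,800,3),np.uint8);o[:,:560]=im[:,:,::-1];o[:300,560:]=zoom(t,350,185,410,260,4)
cv2.imwrite('pics/w2.png',o)"
```

```text
(no output)
```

View pics/w2.png

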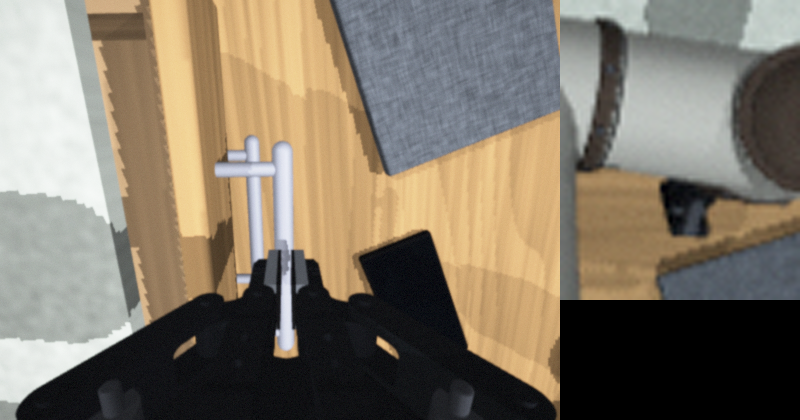

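```bash
python3 -c "
from h import *
c=camera_info('wrist')
s=monitor.read_state();print(s['position'],s['gripper_width'],s['grasp_force'],s['contact_force'])
p=s['position'];z=Rn.from_quat(s['ee_rot']).apply([0,0,1])
for d in (0,19,40): print('behind',d,w2p('wrist',p-z*d,c).round())
for X in ((560.1,-186.1,112),(547.8,-308.8,112),(554,-247.5,112)): print(w2p('wrist',X,c).round())
"
python3 - <<'E'
import cv2
im=cv2.imread('pics/w2.png')[220:360,220:360];cv2.imwrite('pics/w3.png',cv2.resize(im,None,fx=4,fy=4,interpolation=2))
E
```

```text
[ 554.51287792 -245.21266559   96.2730755 ] 4.875817865450715 0.0 [ 0.41502423 -0.22132127 -0.2555163 ]
behind 0 [286. 245.]
behind 19 [286. 259.]
behind 40 [286. 278.]
[286. 341.]
[287. 143.]
[286. 253.]
```

View pics/w3.png

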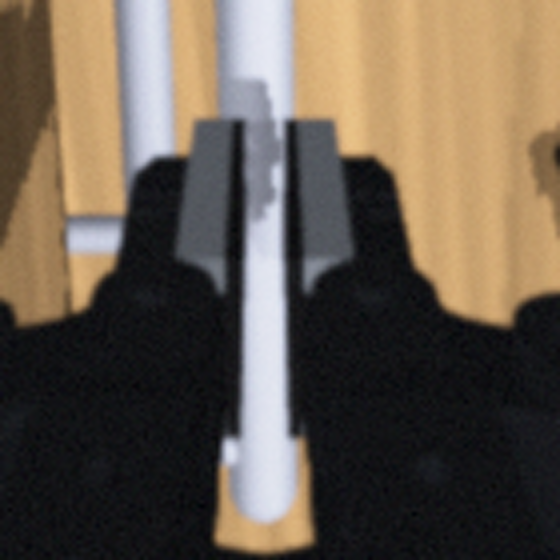

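Call:
send_rows(series=[[[0,0,0],[0,0,0],24],[[0,0,0],[0,0,0],24],[[0,0,8],[0,0,0],24],[[0,0,8],[0,0,0],24],[[0,0,0],[0,0,0],2],[[0,0,0],[0,0,0],2],[[0,0,0],[0,0,0],2],[[0,0,0],[0,0,0],2]])

```text
clock: 5.25
position: [553.0, -244.8, 77.8]
ee_rot: [-0.673, 0.74, 0.001, -0.001]
contact_force: [0.9, -1.4, -10.9]
gripper_width: 8.1
grasp_force: 58.3
```

```bash
python3 -c "
from h import *
s=monitor.read_state();print(s)
im=get_image('wrist');cv2.imwrite('pics/w4.png',zoom(im,200,200,380,360,4))"
```

```text
{'clock': 5.25, 'joints': array([-1.49697174e-01,  4.65836274e-01, -2.03916282e-01, -7.95608970e-04,
       -9.04100453e-01,  5.58639472e-02]), 'joint_vel': array([-0.00136874, -0.00136256, -0.00105821, -0.00121222, -0.00095508,
       -0.0016234 ]), 'joint_efforts': array([  0.38997492, -46.31661773,  18.75575423,   4.3329218 ,
        -0.33451379,  -0.18127576]), 'position': array([ 553.01692047, -244.81048497,   77.75962498]), 'ee_rot': array([-6.72982700e-01,  7.39656577e-01,  1.38284897e-03, -7.21837944e-04]), 'contact_force': array([  0.88022311,  -1.44157281, -10.93598091]), 'wrist_torque': array([-0.44293482, -0.33391419,  0.19993236]), 'grasp_force': 58.33649396896362, 'gripper_width': 8.094830370902063}
```

View pics/w4.png

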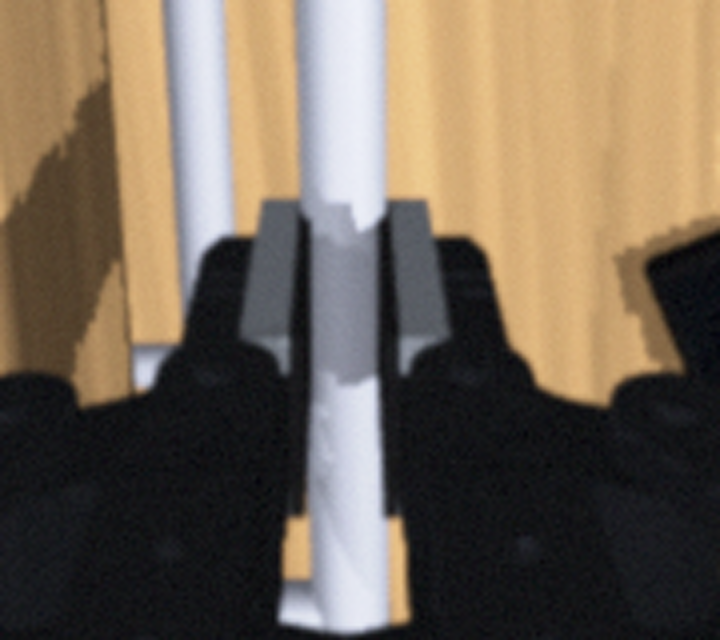

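The pads now hold the bar (58 N). They sit roughly 15 mm further back than the nominal TCP, which I'll allow for later. Now I'll pull.

Call:
send_rows(series=[[[0,10,0],[0,0,0],2],[[0,15,0],[0,0,0],2],[[0,20,0],[0,0,0],2],[[0,20,0],[0,0,0],2],[[0,20,0],[0,0,0],2],[[0,15,0],[0,0,0],2],[[0,10,0],[0,0,0],2],[[0,0,0],[0,0,0],2]])

```text
clock: 6.1
position: [439.4, -235.7, 77.8]
ee_rot: [-0.673, 0.74, 0.002, -0.003]
contact_force: [-2.1, -10.5, -17.4]
gripper_width: 8.4
grasp_force: 58.5
```

```bash
python3 -c "
from h import *
s=monitor.read_state();print(s['position'],s['gripper_width'],s['grasp_force'],s['contact_force'])"
```

```text
[ 439.38980485 -235.7179593    77.76074074] 8.403507898677846 58.45523536205292 [ -2.0607441  -10.52573479 -17.43483172]
```

Call:
send_rows(series=[[[0,8,0],[0,0,0],2],[[0,6,0],[0,0,0],2],[[0,0,0],[0,0,0],2]])

```text
clock: 6.4
position: [430.0, -235.0, 77.9]
ee_rot: [-0.673, 0.74, -0.001, -0.0]
contact_force: [5.7, -12.8, -24.7]
gripper_width: 8.2
grasp_force: 59.1
```

Call:
send_rows(series=[[[0,0,0],[0,0,0],26],[[0,0,0],[0,0,0],26],[[0,0,-20],[0,0,0],26],[[0,0,-40],[0,0,0],26],[[0,0,-40],[0,0,0],26],[[0,0,-45],[0,0,0],26],[[0,0,-40],[0,0,0],26],[[0,0,0],[0,0,0],26]])

```text
clock: 7.2
position: [434.0, -234.7, 273.1]
ee_rot: [-0.674, 0.739, -0.008, 0.004]
contact_force: [0.8, 0.6, -0.8]
gripper_width: 26.0
grasp_force: 0.0
```

```bash
python3 -c "
from h import *
plan(620,85,220,-106.6)
w=get_image('wrist');t=get_image('top');o=np.zeros((600,800,3),np.uint8);o[:420,:560]=w[:,:,::-1];o[:,560:]=zoom(t,345,140,425,340,3)[:600]
cv2.imwrite('pics/w5.png',o)"
```

```text
t 7.2 pos [ 434.  -234.7  273.1] w 26.0 gf 0.0 F [ 0.8  0.6 -0.8]
turn [-0.011 -0.015 -1.374] then shift [  86.9 -359.5   53.1]
```

View pics/w5.png

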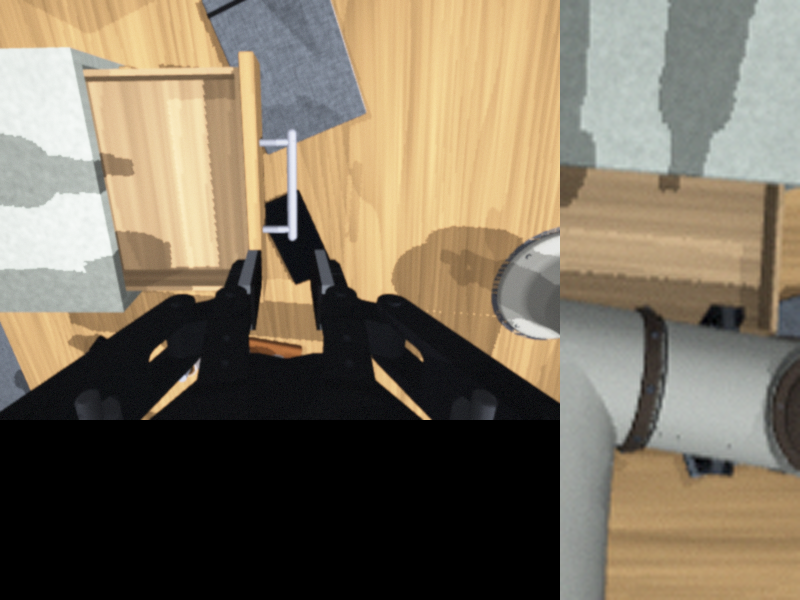

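The drawer is open: its interior spans about (85-240, 70-280) in the wrist view, with the handle at (292,132-240). I'll now move over the rack.

Call:
send_rows(series=[[[0,0,0],[-0.011,-0.015,-0.125],85],[[0,0,0],[0,0,-0.14],85],[[0,0,0],[0,0,-0.14],85],[[0,0,0],[0,0,-0.14],85],[[0,0,0],[0,0,-0.14],85],[[0,0,0],[0,0,-0.14],85],[[0,0,0],[0,0,-0.14],85],[[0,0,0],[0,0,-0.14],85]])

```text
clock: 8.1
position: [429.9, -233.1, 263.6]
ee_rot: [0.962, -0.273, -0.008, -0.006]
contact_force: [-0.3, -0.4, -0.0]
gripper_width: 85.3
grasp_force: 0.0
```

Call:
send_rows(series=[[[0,0,0],[0,0,-0.14],85],[[0,0,0],[0,0,-0.13],85],[[0,0,0],[0,0,0],85]])

```text
clock: 8.4
position: [430.0, -233.2, 263.7]
ee_rot: [0.989, -0.144, -0.007, -0.007]
contact_force: [-0.0, 0.5, 0.1]
gripper_width: 85.1
grasp_force: 0.0
```

```bash
python3 -c "
from h import *
plan(460,115,270,-106.6)"
```

```text
t 8.4 pos [ 430.  -233.2  263.7] w 85.1 gf 0.0 F [-0.   0.5  0.1]
turn [-0.012  0.016 -0.   ] then shift [ -70.7 -342.2   -6.3]
```

Call:
send_rows(series=[[[-5,-22,0],[-0.012,0.016,0],85],[[-8,-40,0],[0,0,0],85],[[-8,-40,0],[0,0,0],85],[[-8,-40,0],[0,0,0],85],[[-8,-40,0],[0,0,0],85],[[-8,-40,0],[0,0,0],85],[[-8,-40,0],[0,0,0],85],[[-8,-40,0],[0,0,0],85]])

```text
clock: 9.2
position: [457.9, 74.9, 264.4]
ee_rot: [0.989, -0.146, 0.001, 0.0]
contact_force: [1.0, -0.5, -0.8]
gripper_width: 84.7
grasp_force: 0.0
```

Call:
send_rows(series=[[[-8,-30,0],[0,0,0],85],[[-2,-10,0],[0,0,0],85],[[0,0,0],[0,0,0],85],[[0,0,0],[0,0,0],85]])

```text
clock: 9.6
position: [460.0, 113.8, 264.2]
ee_rot: [0.989, -0.145, 0.0, 0.001]
contact_force: [0.5, 0.0, 1.1]
gripper_width: 85.1
grasp_force: 0.0
```

```bash
python3 -c "
from h import *
plan(460,115,270,-106.6)
c=camera_info('wrist')
w=get_image('wrist');cv2.imwrite('pics/w6.png',w[:,:,::-1])
for X in ((629.7,64.3,78),(560.1,85.4,78),(489.1,106.3,78)): print(w2p('wrist',X,c).round(1))
np.save('c6.npy',c,allow_pickle=True)"
```

```text
t 9.6 pos [460.  113.8 264.2] w 85.1 gf 0.0 F [0.5 0.  1.1]
turn [ 0.001 -0.001 -0.001] then shift [-0.4 -1.1 -5.8]
[283.8  17.8]
[283.6  91.8]
[284.  157.9]
```

View pics/w6.png

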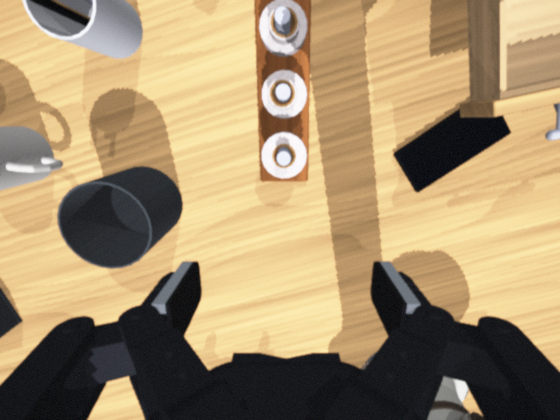

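The wrist view shows the post tops at (284,17), (284,92) and (284,157), as predicted, and the bin rim centred near (106,224). The fingertips sit about 38 mm behind the reported TCP, so I'll plan for that.

```bash
python3 -c "
from h import *
c=camera_info('wrist')
print('bin',p2w('wrist',(106,224),110,c))
plan(560,85.4,100,-106.6);plan(629.7,64.3,100,-106.6);plan(489,106.3,100,-106.6)"
```

```text
bin [479.35824959 326.23024844 110.        ]
t 9.7 pos [460.1 113.5 264.4] w 85.0 gf 0.0 F [-0.2 -0.2  1. ]
turn [ 0.001 -0.001 -0.002] then shift [103.7  -1.6 164.4]
t 9.7 pos [460.1 113.5 264.4] w 85.0 gf 0.0 F [-0.2 -0.2  1. ]
turn [ 0.001 -0.001 -0.002] then shift [176.6  -1.3 164.4]
t 9.7 pos [460.1 113.5 264.4] w 85.0 gf 0.0 F [-0.2 -0.2  1. ]
turn [ 0.001 -0.001 -0.002] then shift [ 29.7  -1.3 164.4]
```

Call:
send_rows(series=[[[34,-1.5,0],[0,0,0],60],[[40,0,20],[0,0,0],60],[[30,0,40],[0,0,0],60],[[0,0,40],[0,0,0],60],[[0,0,40],[0,0,0],60],[[0,0,40],[0,0,0],60],[[0,0,30],[0,0,0],60],[[0,0,20],[0,0,0],60]])

```text
clock: 10.45
position: [559.4, 83.8, 32.3]
ee_rot: [0.989, -0.146, -0.001, 0.001]
contact_force: [0.4, 0.6, 0.8]
gripper_width: 59.9
grasp_force: 0.0
```

Call:
send_rows(series=[[[0,0,12],[0,0,0],60],[[0,0,10],[0,0,0],60],[[0,0,8],[0,0,0],60],[[0,0,0],[0,0,0],60]])

```text
clock: 10.85
position: [560.6, 85.7, 4.3]
ee_rot: [0.989, -0.145, 0.0, 0.0]
contact_force: [-0.2, 0.6, 0.1]
gripper_width: 60.1
grasp_force: 0.0
```

Call:
send_rows(series=[[[0,0,0],[0,0,0],20],[[0,0,0],[0,0,0],20],[[0,0,0],[0,0,0],20],[[0,0,0],[0,0,0],20]])

```text
clock: 11.25
position: [562.7, 86.3, 7.5]
ee_rot: [0.99, -0.144, 0.003, -0.0]
contact_force: [-0.3, -1.5, 7.4]
gripper_width: 34.3
grasp_force: 61.5
```

Call:
send_rows(series=[[[0,0,-10],[0,0,0],20],[[0,0,-15],[0,0,0],20],[[0,0,-25],[0,0,0],20],[[0,0,-25],[0,0,0],20],[[0,0,-30],[0,0,0],20],[[0,0,-30],[0,0,0],20],[[0,0,0],[0,0,0],20]])

```text
clock: 11.95
position: [563.9, 87.3, 145.8]
ee_rot: [0.99, -0.144, 0.006, -0.002]
contact_force: [1.7, 0.3, -0.3]
gripper_width: 34.0
grasp_force: 59.6
```

```bash
cat >> h.py <<'E'
def binpos(name='top'):
    im=get_image(name); c=camera_info(name)
    if name=='top':
        g=im.max(2);m=(g<60).astype(np.uint8);m[:,:140]=0;m[:,235:]=0;m[:215]=0;m[300:]=0
        k=max(cv2.findContours(m,cv2.RETR_EXTERNAL,2)[0],key=cv2.contourArea);(x,y),r=cv2.minEnclosingCircle(k)
        print("bin px",round(x,1),round(y,1),"r",round(r,1),cv2.boundingRect(k),"delta from start mm",(p2w('top',(x,y),90,c)-p2w('top',(184.87,248.04),90,c)).round(1)[:2])
    return im
E
python3 -c "
from h import *
im=binpos()
cv2.imwrite('pics/t7.png',im[:,:,::-1])
plan(479,326,130,-106.6)"
```

```text
bin px 219.0 246.0 r 5.7 (214, 242, 11, 10) delta from start mm [   6.6 -102.9]
t 12.0 pos [562.2  86.9 143.2] w 34.2 gf 59.6 F [-0.  -0.3 -1.4]
turn [-0.004 -0.007  0.   ] then shift [-148.  -205.3   13.2]
```

```bash
cat >> h.py <<'E'
def binscene(im=None):
    im=get_image('scene') if im is None else im;c=camera_info('scene')
    m=(im.max(2)<75).astype(np.uint8);m[:165]=0;m[260:]=0;m[:,:345]=0;m[:,445:]=0
    n,l,st,ce=cv2.connectedComponentsWithStats(m);i=1+st[1:,4].argmax();x,y,w,h,a=st[i]
    print("bin box",st[i],"rim centre est",p2w('scene',(x+w/2,y+ h*0.30),110,c).round(1)[:2]);return im
E
python3 -c "
from h import *
binscene(cv2.imread('pics/scene0.png')[:,:,::-1])
im=binscene();cv2.imwrite('pics/s7.png',im[:,:,::-1])
print(w2p('scene',(479,326,110)),w2p('scene',(479,326,0)))
"
python3 - <<'E'
import cv2,numpy as np
a=cv2.imread('pics/s7.png');b=cv2.imread('pics/t7.png')
o=np.zeros((420,800,3),np.uint8);o[:,:400]=a[:,160:];o[:,400:]=b[:,100:500];cv2.imwrite('pics/v7.png',o)
E
```

```text
bin box [ 370  184   53   60 2394] rim centre est [502.8 325.9]
bin box [ 371  184   51   60 2385] rim centre est [502.8 325.9]
[397.46797699 196.27920845] [389.253404   229.14897769]
```

View pics/v7.png

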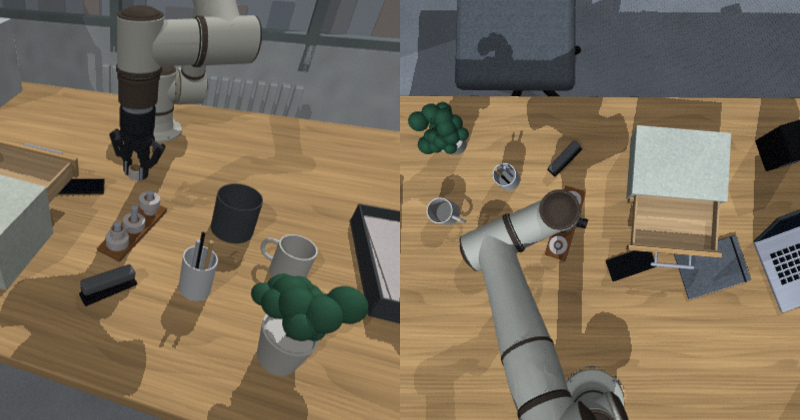

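The roll is held and the bin hasn't moved. I'll go and drop it.

Call:
send_rows(series=[[[-14,-20,0],[0,0,0],20],[[-24,-33,0],[0,0,0],20],[[-24,-33,0],[0,0,0],20],[[-24,-33,0],[0,0,0],20],[[-24,-33,0],[0,0,0],20],[[-24,-33,0],[0,0,0],20],[[-14,-20,0],[0,0,0],20],[[0,0,0],[0,0,0],20]])

```text
clock: 12.85
position: [475.9, 327.3, 138.1]
ee_rot: [0.99, -0.142, 0.0, 0.001]
contact_force: [-0.1, -0.9, -0.8]
gripper_width: 34.1
grasp_force: 59.7
```

Call:
send_rows(series=[[[0,0,30],[0,0,0],20],[[0,0,30],[0,0,0],20],[[0,0,5],[0,0,0],20],[[0,0,0],[0,0,0],56],[[0,0,0],[0,0,0],56],[[0,0,-20],[0,0,0],56],[[0,0,-40],[0,0,0],56],[[0,0,0],[0,0,0],56]])

```text
clock: 13.65
position: [481.3, 327.9, 142.1]
ee_rot: [0.99, -0.144, 0.006, -0.005]
contact_force: [0.9, 0.8, 1.2]
gripper_width: 55.9
grasp_force: 0.0
```

```bash
python3 -c "
from h import *
binscene()
plan(629.7,64.3,130,-106.6)"
```

```text
bin box [ 371  184   51   60 2379] rim centre est [502.8 325.9]
t 13.7 pos [479.7 326.9 139.4] w 56.0 gf 0.0 F [-0.8  0.7 -0.1]
turn [-0.009 -0.006  0.   ] then shift [218.8 208.8   9.4]
```

Call:
send_rows(series=[[[15,14,0],[0,0,0],60],[[30,28,0],[0,0,0],60],[[34,33,0],[0,0,0],60],[[34,33,0],[0,0,0],60],[[34,33,0],[0,0,0],60],[[34,33,0],[0,0,0],60],[[28,26,0],[0,0,0],60],[[10,9,0],[0,0,0],60]])

```text
clock: 14.5
position: [628.9, 58.7, 135.0]
ee_rot: [0.989, -0.146, 0.001, 0.0]
contact_force: [-1.0, 0.4, 0.4]
gripper_width: 59.8
grasp_force: 0.0
```

Call:
send_rows(series=[[[0,0,0],[0,0,0],60],[[0,0,0],[0,0,0],60]])

```text
clock: 14.7
position: [627.3, 62.3, 134.9]
ee_rot: [0.989, -0.145, 0.001, 0.0]
contact_force: [0.2, -0.3, 0.2]
gripper_width: 59.9
grasp_force: 0.0
```

```bash
python3 -c "
from h import *
plan(629.7,64.3,8,-106.6)"
```

```text
t 14.7 pos [627.3  62.3 134.9] w 59.9 gf 0.0 F [ 0.2 -0.3  0.2]
turn [ 0.    -0.001 -0.   ] then shift [  1.8  -2.6 126.9]
```

Call:
send_rows(series=[[[2,-2.5,30],[0,0,0],60],[[0,0,40],[0,0,0],60],[[0,0,30],[0,0,0],60],[[0,0,17],[0,0,0],60],[[0,0,10],[0,0,0],60],[[0,0,0],[0,0,0],60],[[0,0,0],[0,0,0],20],[[0,0,0],[0,0,0],20]])

```text
clock: 15.5
position: [631.6, 64.5, 9.9]
ee_rot: [0.99, -0.144, 0.002, -0.0]
contact_force: [0.1, -1.3, 0.9]
gripper_width: 34.5
grasp_force: 59.7
```

Call:
send_rows(series=[[[0,0,0],[0,0,0],20],[[0,0,0],[0,0,0],20],[[0,0,-10],[0,0,0],20],[[0,0,-20],[0,0,0],20],[[0,0,-30],[0,0,0],20],[[0,0,-30],[0,0,0],20],[[0,0,-30],[0,0,0],20],[[0,0,-10],[0,0,0],20]])

```text
clock: 16.3
position: [631.9, 63.9, 142.0]
ee_rot: [0.99, -0.144, 0.004, -0.001]
contact_force: [0.4, -0.1, 0.7]
gripper_width: 34.3
grasp_force: 60.6
```

Call:
send_rows(series=[[[0,0,0],[0,0,0],20],[[0,0,0],[0,0,0],20]])

```text
clock: 16.5
position: [629.1, 63.6, 136.5]
ee_rot: [0.989, -0.145, -0.0, 0.0]
contact_force: [-0.2, -0.1, -0.8]
gripper_width: 34.6
grasp_force: 60.6
```

```bash
python3 -c "
from h import *
binscene()
plan(477,322,75,-106.6)"
```

```text
bin box [ 371  184   51   60 2381] rim centre est [502.8 325.9]
t 16.6 pos [628.9  63.5 135.9] w 34.8 gf 60.6 F [ 0.3  0.5 -1. ]
turn [ 0.002  0.002 -0.001] then shift [-219.4 -204.3   60.9]
```

Call:
send_rows(series=[[[-15,-14,0],[0,0,0],20],[[-30,-28,0],[0,0,0],20],[[-34,-32,0],[0,0,0],20],[[-34,-32,0],[0,0,0],20],[[-34,-32,0],[0,0,0],20],[[-34,-32,0],[0,0,0],20],[[-28,-25,0],[0,0,0],20],[[-10,-9,0],[0,0,0],20]])

```text
clock: 17.35
position: [476.2, 323.9, 135.6]
ee_rot: [0.99, -0.143, -0.0, 0.001]
contact_force: [1.0, -0.3, -1.1]
gripper_width: 35.0
grasp_force: 60.6
```

Call:
send_rows(series=[[[0,0,0],[0,0,0],20],[[0,0,30],[0,0,0],20],[[0,0,28],[0,0,0],20],[[0,0,0],[0,0,0],20],[[0,0,0],[0,0,0],56],[[0,0,0],[0,0,0],56],[[0,0,-25],[0,0,0],56],[[0,0,-35],[0,0,0],56]])

```text
clock: 18.15
position: [478.4, 321.1, 139.9]
ee_rot: [0.989, -0.145, 0.0, 0.001]
contact_force: [0.5, 0.2, 0.2]
gripper_width: 55.9
grasp_force: 0.0
```

Call:
send_rows(series=[[[0,0,0],[0,0,0],84],[[0,0,0],[0,0,0],84]])

```text
clock: 18.35
position: [479.5, 322.6, 141.8]
ee_rot: [0.989, -0.145, 0.002, -0.002]
contact_force: [-0.7, -0.7, -0.8]
gripper_width: 82.5
grasp_force: 0.0
```

```bash
python3 -c "
from h import *
binscene()
plan(489.1,106.3,8,-106.6)"
```

```text
bin box [ 371  184   51   60 2377] rim centre est [502.8 325.9]
t 18.4 pos [478.8 322.  140.5] w 83.7 gf 0.0 F [ 0.1  0.2 -1.1]
turn [-0.002 -0.002 -0.001] then shift [ 71.5 203.7 132.5]
```

Call:
send_rows(series=[[[6,20,0],[0,0,0],84],[[12,34,0],[0,0,0],84],[[12,34,0],[0,0,0],84],[[12,34,0],[0,0,0],84],[[12,34,0],[0,0,0],84],[[10,28,0],[0,0,0],84],[[7,20,0],[0,0,0],84],[[0,0,0],[0,0,0],84]])

```text
clock: 19.2
position: [487.1, 102.9, 138.8]
ee_rot: [0.989, -0.146, -0.0, 0.001]
contact_force: [0.7, -0.4, -0.3]
gripper_width: 83.7
grasp_force: 0.0
```

Call:
send_rows(series=[[[0,0,0],[0,0,0],84]])

```text
clock: 19.3
position: [487.9, 105.2, 139.2]
ee_rot: [0.989, -0.145, 0.0, 0.001]
contact_force: [-0.2, -0.1, 0.4]
gripper_width: 84.2
grasp_force: 0.0
```

```bash
python3 -c "
from h import *
plan(489.1,106.3,4,-106.6)"
```

```text
t 19.3 pos [487.9 105.2 139.2] w 84.2 gf 0.0 F [-0.2 -0.1  0.4]
turn [ 0.001 -0.001 -0.002] then shift [  0.8  -1.4 135.2]
```

Call:
send_rows(series=[[[1,-1,30],[0,0,0],84],[[0,0,40],[0,0,0],84],[[0,0,35],[0,0,0],84],[[0,0,20],[0,0,0],84],[[0,0,10],[0,0,0],84],[[0,0,0],[0,0,0],84],[[0,0,0],[0,0,0],40],[[0,0,0],[0,0,0],40]])

```text
clock: 20.1
position: [490.8, 107.4, 5.8]
ee_rot: [0.99, -0.144, 0.002, -0.0]
contact_force: [-1.2, -1.9, 6.2]
gripper_width: 57.3
grasp_force: 6.2
```

Call:
send_rows(series=[[[0,0,0],[0,0,0],40],[[0,0,0],[0,0,0],40],[[0,0,-10],[0,0,0],40],[[0,0,-20],[0,0,0],40],[[0,0,-30],[0,0,0],40],[[0,0,-30],[0,0,0],40],[[0,0,-30],[0,0,0],40],[[0,0,-20],[0,0,0],40]])

```text
clock: 20.9
position: [490.3, 107.1, 147.8]
ee_rot: [0.99, -0.144, 0.003, -0.001]
contact_force: [-0.2, -0.3, -0.4]
gripper_width: 55.9
grasp_force: 63.7
```

Call:
send_rows(series=[[[0,0,0],[0,0,0],40],[[0,0,0],[0,0,0],40]])

```text
clock: 21.1
position: [489.2, 106.7, 144.9]
ee_rot: [0.989, -0.145, 0.001, -0.0]
contact_force: [-0.0, 0.3, -0.9]
gripper_width: 55.5
grasp_force: 63.7
```

```bash
python3 -c "
from h import *
im=get_image('scene');cv2.imwrite('pics/s8.png',im[:,:,::-1])
plan(545.3,-322.5,145,174.4)"
```

```text
t 21.1 pos [488.7 106.5 144. ] w 55.4 gf 63.7 F [ 0.5  0.3 -0.2]
turn [ 1.000e-03 -1.000e-03  1.378e+00] then shift [421.4 -98.2  -1. ]
```

Call:
send_rows(series=[[[0,0,0],[0,0,0.138],40],[[0,0,0],[0,0,0.138],40],[[0,0,0],[0,0,0.138],40],[[0,0,0],[0,0,0.138],40],[[0,0,0],[0,0,0.138],40],[[0,0,0],[0,0,0.138],40],[[0,0,0],[0,0,0.138],40],[[0,0,0],[0,0,0.138],40]])

```text
clock: 21.95
position: [488.6, 106.3, 142.8]
ee_rot: [0.765, -0.644, -0.0, 0.002]
contact_force: [-0.6, 0.5, -0.6]
gripper_width: 56.2
grasp_force: 63.6
```

Call:
send_rows(series=[[[0,0,0],[0,0,0.138],40],[[0,0,0],[0,0,0.138],40],[[20,-4,0],[0,0,0],40],[[34,-8,0],[0,0,0],40],[[34,-8,0],[0,0,0],40],[[34,-8,0],[0,0,0],40],[[34,-8,0],[0,0,0],40],[[34,-8,0],[0,0,0],40]])

```text
clock: 22.75
position: [513.6, -88.0, 143.1]
ee_rot: [-0.671, 0.741, 0.0, -0.001]
contact_force: [0.3, 0.7, -1.1]
gripper_width: 56.0
grasp_force: 63.6
```

Call:
send_rows(series=[[[34,-8,0],[0,0,0],40],[[34,-8,0],[0,0,0],40],[[34,-8,0],[0,0,0],40],[[34,-8,0],[0,0,0],40],[[34,-8,0],[0,0,0],40],[[34,-8,0],[0,0,0],40],[[27,-6,0],[0,0,0],40],[[0,0,0],[0,0,0],40]])

```text
clock: 23.55
position: [544.5, -324.5, 142.2]
ee_rot: [-0.67, 0.743, 0.001, -0.001]
contact_force: [-0.2, 0.0, -0.6]
gripper_width: 56.0
grasp_force: 63.6
```

```bash
python3 -c "
from h import *
plan(545.3,-322.5,55,174.4)
im=get_image('wrist');t=get_image('top')
o=np.zeros((600,800,3),np.uint8);o[:420,:560]=im[:,:,::-1];o[:,560:]=zoom(t,345,140,425,340,3)
o[440:600,0:560]=cv2.resize(cv2.imread('pics/s8.png')[160:280,140:560],(560,160))
cv2.imwrite('pics/w8.png',o)
for d in ((0,0),(140,0),(0,119),(0,-119),(140,119),(140,-119)):
  X=np.array([483,-241])+d[0]*np.array([.995,-.098])+d[1]*np.array([.098,.995]);print(d,w2p('wrist',(*X,85)).round())
"
```

```text
t 23.6 pos [ 544.5 -324.5  142.2] w 56.0 gf 63.6 F [-0.2  0.  -0.6]
turn [ 0.002 -0.    -0.005] then shift [-2.1 -0.6 87.2]
(0, 0) [363. 295.]
(140, 0) [206. 295.]
(0, 119) [354. 397.]
(0, -119) [375. 161.]
(140, 119) [215. 398.]
(140, -119) [193. 161.]
```

View pics/w8.png

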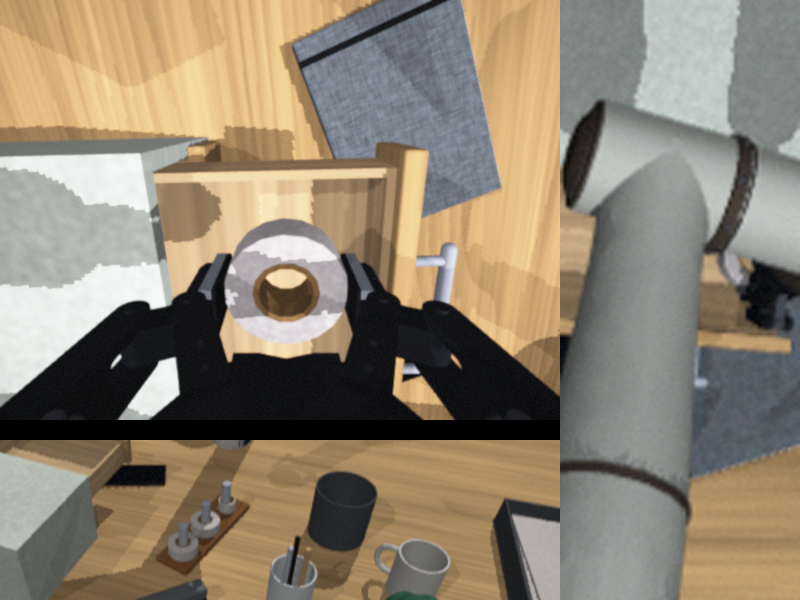

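The roll is held level over the drawer, centred at (287,290), and the rack now shows three single rolls. I'll lower and release.

Call:
send_rows(series=[[[-2,0,25],[0,0,0],40],[[0,0,25],[0,0,0],40],[[0,0,20],[0,0,0],40],[[0,0,12],[0,0,0],40],[[0,0,4],[0,0,0],40],[[0,0,0],[0,0,0],40]])

```text
clock: 24.25
position: [545.8, -319.4, 58.7]
ee_rot: [-0.672, 0.741, -0.0, -0.0]
contact_force: [0.4, -0.2, -0.2]
gripper_width: 56.1
grasp_force: 63.7
```

Call:
send_rows(series=[[[0,0,0],[0,0,0],68],[[0,0,0],[0,0,0],68],[[0,0,-15],[0,0,0],68],[[0,0,-30],[0,0,0],68],[[0,0,-30],[0,0,0],68],[[0,0,-20],[0,0,0],68],[[0,0,0],[0,0,0],84],[[0,0,0],[0,0,0],84]])

```text
clock: 25.05
position: [545.8, -319.7, 154.8]
ee_rot: [-0.671, 0.741, -0.001, 0.001]
contact_force: [-0.1, 0.6, -0.2]
gripper_width: 84.0
grasp_force: 0.0
```

```bash
python3 -c "
from h import *
plan(560.1,85.4,145,-106.6);
s=monitor.read_state();R=Rn.from_quat(s['ee_rot']);print('pre-turn shift',R.inv().apply(np.array([560.1,85.4,145])-s['position']).round(1))
im=get_image('wrist');cv2.imwrite('pics/w9.png',im[:,:,::-1])"
```

```text
t 25.1 pos [ 545.8 -319.7  154.8] w 84.0 gf 0.0 F [-0.1  0.6 -0.2]
turn [-0.002 -0.003 -1.38 ] then shift [-102.1 -392.3    9.8]
pre-turn shift [-404.6   26.     9.5]
```

Call:
send_rows(series=[[[-20,2,0],[0,0,0],84],[[-38,2,0],[0,0,0],84],[[-38,3,0],[0,0,0],84],[[-38,2,0],[0,0,0],84],[[-38,3,0],[0,0,0],84],[[-38,2,0],[0,0,0],84],[[-38,3,0],[0,0,0],84],[[-38,2,0],[0,0,0],84]])

```text
clock: 25.9
position: [554.0, -31.9, 152.4]
ee_rot: [-0.671, 0.741, 0.0, -0.001]
contact_force: [0.6, -0.1, -0.3]
gripper_width: 83.6
grasp_force: 0.0
```

Call:
send_rows(series=[[[-38,3,0],[0,0,0],84],[[-38,2,0],[0,0,0],84],[[-30,2,0],[0,0,0],84],[[-13,0,0],[0,0,0],84],[[0,0,0],[0,0,-0.138],84],[[0,0,0],[0,0,-0.138],84],[[0,0,0],[0,0,-0.138],84],[[0,0,0],[0,0,-0.138],84]])

```text
clock: 26.7
position: [559.2, 85.1, 152.5]
ee_rot: [0.849, -0.528, 0.0, 0.001]
contact_force: [0.5, -0.0, -0.5]
gripper_width: 83.8
grasp_force: 0.0
```

Call:
send_rows(series=[[[0,0,0],[0,0,-0.138],84],[[0,0,0],[0,0,-0.138],84],[[0,0,0],[0,0,-0.138],84],[[0,0,0],[0,0,-0.138],84],[[0,0,0],[0,0,-0.138],84],[[0,0,0],[0,0,-0.138],84],[[0,0,0],[0,0,0],84],[[0,0,0],[0,0,0],84]])

```text
clock: 27.5
position: [559.5, 85.3, 153.0]
ee_rot: [0.989, -0.146, 0.0, 0.001]
contact_force: [-0.3, -0.8, -1.2]
gripper_width: 84.1
grasp_force: 0.0
```

```bash
python3 -c "
from h import *
plan(560.1,85.4,-16,-106.6)"
```

```text
t 27.5 pos [559.5  85.3 153. ] w 84.1 gf 0.0 F [-0.3 -0.8 -1.2]
turn [ 0.001 -0.    -0.004] then shift [  0.5  -0.3 169. ]
```

Call:
send_rows(series=[[[0,0,30],[0,0,0],84],[[0,0,40],[0,0,0],84],[[0,0,40],[0,0,0],84],[[0,0,30],[0,0,0],84],[[0,0,17],[0,0,0],84],[[0,0,8],[0,0,0],84],[[0,0,4],[0,0,0],84],[[0,0,0],[0,0,0],84]])

```text
clock: 28.3
position: [560.4, 85.7, -15.1]
ee_rot: [0.989, -0.145, 0.001, 0.0]
contact_force: [0.1, -0.1, 0.4]
gripper_width: 84.2
grasp_force: 0.0
```

Call:
send_rows(series=[[[0,0,0],[0,0,0],40],[[0,0,0],[0,0,0],40],[[0,0,0],[0,0,0],40],[[0,0,0],[0,0,0],40]])

```text
clock: 28.7
position: [561.0, 86.0, -13.4]
ee_rot: [0.99, -0.144, 0.002, -0.0]
contact_force: [-0.9, -0.5, 5.3]
gripper_width: 56.3
grasp_force: 62.8
```

Call:
send_rows(series=[[[0,0,-10],[0,0,0],40],[[0,0,-20],[0,0,0],40],[[0,0,-30],[0,0,0],40],[[0,0,-30],[0,0,0],40],[[0,0,-30],[0,0,0],40],[[0,0,-30],[0,0,0],40],[[0,0,-15],[0,0,0],40],[[0,0,0],[0,0,0.138],40]])

```text
clock: 29.5
position: [561.6, 86.4, 154.0]
ee_rot: [0.977, -0.214, 0.004, -0.002]
contact_force: [-0.3, 0.3, -1.9]
gripper_width: 55.8
grasp_force: 63.8
```

Call:
send_rows(series=[[[0,0,0],[0,0,0.138],40],[[0,0,0],[0,0,0.138],40],[[0,0,0],[0,0,0.138],40],[[0,0,0],[0,0,0.138],40],[[0,0,0],[0,0,0.138],40],[[0,0,0],[0,0,0.138],40],[[0,0,0],[0,0,0.138],40],[[0,0,0],[0,0,0.138],40]])

```text
clock: 30.3
position: [559.6, 85.8, 150.6]
ee_rot: [0.719, -0.695, 0.001, -0.001]
contact_force: [0.9, 0.0, -0.9]
gripper_width: 56.3
grasp_force: 63.8
```

Call:
send_rows(series=[[[0,0,0],[0,0,0.138],40],[[0,0,0],[0,0,0],40]])

```text
clock: 30.5
position: [559.7, 85.8, 150.5]
ee_rot: [-0.671, 0.741, -0.001, 0.001]
contact_force: [-0.8, 0.4, -0.4]
gripper_width: 56.0
grasp_force: 63.8
```

```bash
python3 -c "
from h import *
plan(552.7,-247.9,145,174.4)"
```

```text
t 30.5 pos [559.7  85.8 150.5] w 56.0 gf 63.8 F [-0.8  0.4 -0.4]
turn [-0.002  0.    -0.001] then shift [332.8 -25.6   5.5]
```

Call:
send_rows(series=[[[20,-2,0],[0,0,0],40],[[36,-3,0],[0,0,0],40],[[36,-3,0],[0,0,0],40],[[36,-3,0],[0,0,0],40],[[36,-3,0],[0,0,0],40],[[36,-3,0],[0,0,0],40],[[36,-3,0],[0,0,0],40],[[36,-2,0],[0,0,0],40]])

```text
clock: 31.3
position: [554.7, -188.5, 150.6]
ee_rot: [-0.673, 0.74, -0.001, 0.001]
contact_force: [0.6, 0.4, -1.0]
gripper_width: 56.4
grasp_force: 63.8
```

Call:
send_rows(series=[[[36,-2,0],[0,0,0],40],[[20,-2,0],[0,0,0],40],[[5,0,0],[0,0,0],40],[[0,0,0],[0,0,0],40],[[0,0,0],[0,0,0],40]])

```text
clock: 31.8
position: [552.8, -247.4, 150.1]
ee_rot: [-0.672, 0.741, -0.001, 0.0]
contact_force: [-0.3, 1.1, -0.8]
gripper_width: 56.2
grasp_force: 63.8
```

```bash
python3 -c "
from h import *
plan(552.7,-247.9,61,174.4)
im=get_image('wrist');cv2.imwrite('pics/w10.png',im[:,:,::-1])"
```

```text
t 31.8 pos [ 552.8 -247.4  150.1] w 56.2 gf 63.8 F [-0.3  1.1 -0.8]
turn [-0.002 -0.     0.   ] then shift [ 0.5  0.  89.1]
```

View pics/w10.png

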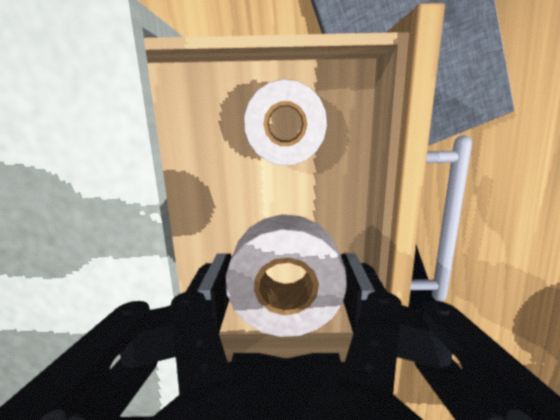

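The first roll lies flat in the drawer at (285,122). The second is held at (287,275), lined up. I'll lower it.

Call:
send_rows(series=[[[0,0,25],[0,0,0],40],[[0,0,25],[0,0,0],40],[[0,0,20],[0,0,0],40],[[0,0,13],[0,0,0],40],[[0,0,5],[0,0,0],40],[[0,0,0],[0,0,0],40]])

```text
clock: 32.45
position: [553.1, -247.8, 61.7]
ee_rot: [-0.672, 0.741, -0.001, 0.0]
contact_force: [-0.3, -0.1, -0.7]
gripper_width: 56.2
grasp_force: 63.8
```

Call:
send_rows(series=[[[0,0,0],[0,0,0],68],[[0,0,0],[0,0,0],68],[[0,0,-15],[0,0,0],68],[[0,0,-30],[0,0,0],68],[[0,0,-30],[0,0,0],68],[[0,0,-18],[0,0,0],68],[[0,0,0],[0,0,0],84],[[0,0,0],[0,0,0],84]])

```text
clock: 33.25
position: [552.8, -248.1, 155.5]
ee_rot: [-0.671, 0.741, -0.001, 0.001]
contact_force: [-0.2, -0.2, -0.5]
gripper_width: 83.8
grasp_force: 0.0
```

```bash
python3 -c "
from h import *
plan(629.7,64.3,152,-106.6);
s=monitor.read_state();R=Rn.from_quat(s['ee_rot']);print('pre-turn shift',R.inv().apply(np.array([629.7,64.3,152])-s['position']).round(1))"
```

```text
t 33.2 pos [ 552.8 -248.1  155.5] w 83.8 gf 0.0 F [-0.2 -0.2 -0.5]
turn [-0.002 -0.002 -1.38 ] then shift [ -15.5 -321.3    3.5]
pre-turn shift [-318.4  -45.5    3.5]
```

Call:
send_rows(series=[[[-20,-3,0],[0,0,0],84],[[-36,-5,0],[0,0,0],84],[[-36,-5,0],[0,0,0],84],[[-36,-5,0],[0,0,0],84],[[-36,-5,0],[0,0,0],84],[[-36,-5,0],[0,0,0],84],[[-36,-5,0],[0,0,0],84],[[-36,-5,0],[0,0,0],84]])

```text
clock: 34.05
position: [616.8, 20.1, 153.2]
ee_rot: [-0.671, 0.741, 0.0, -0.001]
contact_force: [0.7, 0.3, -0.9]
gripper_width: 83.9
grasp_force: 0.0
```

Call:
send_rows(series=[[[-30,-5,0],[0,0,0],84],[[-16,-2,0],[0,0,0],84],[[0,0,0],[0,0,-0.138],84],[[0,0,0],[0,0,-0.138],84],[[0,0,0],[0,0,-0.138],84],[[0,0,0],[0,0,-0.138],84],[[0,0,0],[0,0,-0.138],84],[[0,0,0],[0,0,-0.138],84]])

```text
clock: 34.85
position: [628.2, 63.1, 153.6]
ee_rot: [0.914, -0.406, -0.0, 0.001]
contact_force: [-0.1, 0.6, 0.6]
gripper_width: 83.8
grasp_force: 0.0
```

Call:
send_rows(series=[[[0,0,0],[0,0,-0.138],84],[[0,0,0],[0,0,-0.138],84],[[0,0,0],[0,0,-0.138],84],[[0,0,0],[0,0,-0.138],84],[[0,0,0],[0,0,0],84],[[0,0,0],[0,0,0],84]])

```text
clock: 35.45
position: [628.6, 63.3, 154.1]
ee_rot: [0.989, -0.146, 0.0, 0.001]
contact_force: [-0.2, -0.4, -0.3]
gripper_width: 83.8
grasp_force: 0.0
```

```bash
python3 -c "
from h import *
plan(629.7,64.3,-15,-106.6)"
```

```text
t 35.5 pos [628.6  63.3 154.1] w 83.8 gf 0.0 F [-0.2 -0.4 -0.3]
turn [ 0.001 -0.    -0.004] then shift [  0.8  -1.2 169.1]
```

Call:
send_rows(series=[[[1,-1,30],[0,0,0],84],[[0,0,40],[0,0,0],84],[[0,0,40],[0,0,0],84],[[0,0,30],[0,0,0],84],[[0,0,17],[0,0,0],84],[[0,0,8],[0,0,0],84],[[0,0,4],[0,0,0],84],[[0,0,0],[0,0,0],84]])

```text
clock: 36.25
position: [630.8, 64.4, -13.9]
ee_rot: [0.989, -0.145, 0.001, 0.0]
contact_force: [-0.5, -0.4, 0.7]
gripper_width: 83.9
grasp_force: 0.0
```

Call:
send_rows(series=[[[0,0,0],[0,0,0],40],[[0,0,0],[0,0,0],40],[[0,0,0],[0,0,0],40],[[0,0,0],[0,0,0],40]])

```text
clock: 36.65
position: [631.8, 64.9, -12.3]
ee_rot: [0.99, -0.144, 0.002, -0.0]
contact_force: [-1.6, -0.8, 6.1]
gripper_width: 55.4
grasp_force: 65.5
```

Call:
send_rows(series=[[[0,0,-10],[0,0,0],40],[[0,0,-20],[0,0,0],40],[[0,0,-30],[0,0,0],40],[[0,0,-30],[0,0,0],40],[[0,0,-30],[0,0,0],40],[[0,0,-30],[0,0,0],40],[[0,0,-15],[0,0,0],40],[[0,0,0],[0,0,0.138],40]])

```text
clock: 37.45
position: [631.6, 64.8, 154.7]
ee_rot: [0.977, -0.214, 0.003, -0.001]
contact_force: [0.4, -0.0, -0.3]
gripper_width: 55.3
grasp_force: 64.7
```

Call:
send_rows(series=[[[0,0,0],[0,0,0.138],40],[[0,0,0],[0,0,0.138],40],[[0,0,0],[0,0,0.138],40],[[0,0,0],[0,0,0.138],40],[[0,0,0],[0,0,0.138],40],[[0,0,0],[0,0,0.138],40],[[0,0,0],[0,0,0.138],40],[[0,0,0],[0,0,0.138],40]])

```text
clock: 38.25
position: [629.7, 64.4, 150.9]
ee_rot: [0.719, -0.695, 0.0, 0.0]
contact_force: [0.6, 0.6, -0.5]
gripper_width: 55.5
grasp_force: 64.7
```

Call:
send_rows(series=[[[0,0,0],[0,0,0.138],40],[[0,0,0],[0,0,0],40]])

```text
clock: 38.45
position: [629.8, 64.4, 150.9]
ee_rot: [-0.671, 0.741, -0.0, 0.0]
contact_force: [0.5, -0.5, -0.2]
gripper_width: 55.2
grasp_force: 64.7
```

```bash
python3 -c "
from h import *
plan(560,-173.3,145,174.4)"
```

```text
t 38.5 pos [629.8  64.4 150.9] w 55.2 gf 64.7 F [ 0.5 -0.5 -0.2]
turn [-0.001 -0.001 -0.001] then shift [243.4  46.3   5.9]
```

Call:
send_rows(series=[[[20,6,0],[0,0,0],40],[[36,7,0],[0,0,0],40],[[36,7,0],[0,0,0],40],[[36,7,0],[0,0,0],40],[[36,7,0],[0,0,0],40],[[36,6,0],[0,0,0],40],[[30,6,0],[0,0,0],40],[[13,0,0],[0,0,0],40]])

```text
clock: 39.25
position: [558.4, -175.4, 151.1]
ee_rot: [-0.671, 0.742, -0.0, -0.0]
contact_force: [-0.8, 0.4, 0.7]
gripper_width: 55.2
grasp_force: 64.7
```

Call:
send_rows(series=[[[0,0,0],[0,0,0],40],[[0,0,0],[0,0,0],40]])

```text
clock: 39.45
position: [560.4, -172.8, 150.9]
ee_rot: [-0.671, 0.741, -0.001, 0.0]
contact_force: [-0.2, -0.3, -1.1]
gripper_width: 55.2
grasp_force: 64.7
```

```bash
python3 -c "
from h import *
plan(560,-173.3,62,174.4)"
```

```text
t 39.5 pos [ 560.4 -172.8  150.9] w 55.2 gf 64.7 F [-0.2 -0.3 -1.1]
turn [-0.002 -0.    -0.001] then shift [ 0.6  0.3 88.9]
```

Call:
send_rows(series=[[[0,0,25],[0,0,0],40],[[0,0,25],[0,0,0],40],[[0,0,20],[0,0,0],40],[[0,0,13],[0,0,0],40],[[0,0,5],[0,0,0],40],[[0,0,0],[0,0,0],40]])

```text
clock: 40.05
position: [560.7, -172.3, 62.6]
ee_rot: [-0.672, 0.741, -0.001, -0.0]
contact_force: [0.0, -0.4, -0.3]
gripper_width: 54.9
grasp_force: 64.7
```

Call:
send_rows(series=[[[0,0,0],[0,0,0],68],[[0,0,0],[0,0,0],68],[[0,0,-15],[0,0,0],68],[[0,0,-30],[0,0,0],68],[[0,0,-30],[0,0,0],68],[[0,0,-18],[0,0,0],68],[[0,0,0],[0,0,60],60]])

```text
clock: 40.75
position: [563.0, -173.2, 160.8]
ee_rot: [-0.613, 0.79, -0.004, 0.004]
contact_force: [1.2, 0.4, -0.2]
gripper_width: 60.4
grasp_force: 0.0
```

The last row had a typo, so the tool turned one capped step (0.15 rad) in place, which did no harm. The next turn takes it out.

```bash
python3 -c "
from h import *
plan(489.1,106.3,152,-106.6);
s=monitor.read_state();R=Rn.from_quat(s['ee_rot']);print('pre-turn shift',R.inv().apply(np.array([489.1,106.3,152])-s['position']).round(1))
binscene()"
```

```text
t 40.8 pos [ 563.  -173.2  160.8] w 60.4 gf 0.0 F [ 1.2  0.4 -0.2]
turn [-0.009 -0.008 -1.533] then shift [-150.7 -246.8    8.8]
pre-turn shift [-252.3  141.4    7.4]
bin box [ 373  181   51   59 2322] rim centre est [488.1 329.3]
```

Call:
send_rows(series=[[[-20,11,0],[0,0,0],60],[[-32,18,0],[0,0,0],60],[[-32,18,0],[0,0,0],60],[[-32,18,0],[0,0,0],60],[[-32,18,0],[0,0,0],60],[[-32,18,0],[0,0,0],60],[[-32,18,0],[0,0,0],60],[[-26,15,0],[0,0,0],60]])

```text
clock: 41.6
position: [488.7, 92.6, 156.1]
ee_rot: [-0.615, 0.788, -0.001, 0.001]
contact_force: [-0.1, -0.1, -0.3]
gripper_width: 60.2
grasp_force: 0.0
```

Call:
send_rows(series=[[[-14,8,0],[0,0,-0.139],60],[[0,0,0],[0,0,-0.14],60],[[0,0,0],[0,0,-0.14],60],[[0,0,0],[0,0,-0.14],60],[[0,0,0],[0,0,-0.14],60],[[0,0,0],[0,0,-0.14],60],[[0,0,0],[0,0,-0.14],60],[[0,0,0],[0,0,-0.14],60]])

```text
clock: 42.4
position: [485.0, 106.4, 156.0]
ee_rot: [0.941, -0.339, 0.001, -0.0]
contact_force: [-0.4, 0.1, -0.5]
gripper_width: 60.1
grasp_force: 0.0
```

Call:
send_rows(series=[[[0,0,0],[0,0,-0.14],60],[[0,0,0],[0,0,-0.14],60],[[0,0,0],[0,0,-0.134],60],[[0,0,0],[0,0,0],60],[[0,0,0],[0,0,0],60]])

```text
clock: 42.9
position: [485.0, 106.4, 155.8]
ee_rot: [0.99, -0.144, 0.001, 0.0]
contact_force: [-0.2, 0.1, 0.1]
gripper_width: 59.8
grasp_force: 0.0
```

```bash
python3 -c "
from h import *
plan(489.1,106.3,-17,-106.6);s=binscene();w=get_image('wrist')
t=get_image('top')
c=camera_info('top')
# bin dark blob top view
m=(t.max(2)<60).astype(np.uint8);m[:,:130]=0;m[:,240:]=0;m[:200]=0;m[310:]=0
n,l,st,ce=cv2.connectedComponentsWithStats(m);print(st[st[:,4]>300][1:])
o=np.zeros((600,800,3),np.uint8);o[:420,:560]=w[:,:,::-1];o[:300,560:800]=zoom(s,340,160,460,310,2);o[300:600,500:800]=zoom(t,330,150,430,250,3)
o[420:600,:240]=zoom(t,150,215,230,275,3);cv2.imwrite('pics/w11.png',o)"
```

```text
t 42.9 pos [485.  106.4 155.8] w 59.8 gf 0.0 F [-0.2  0.1  0.1]
turn [-0.    -0.002  0.001] then shift [  4.   -1.1 172.8]
bin box [ 373  181   51   59 2324] rim centre est [488.1 329.3]
[[164 237  41  35 823]]
```

View pics/w11.png

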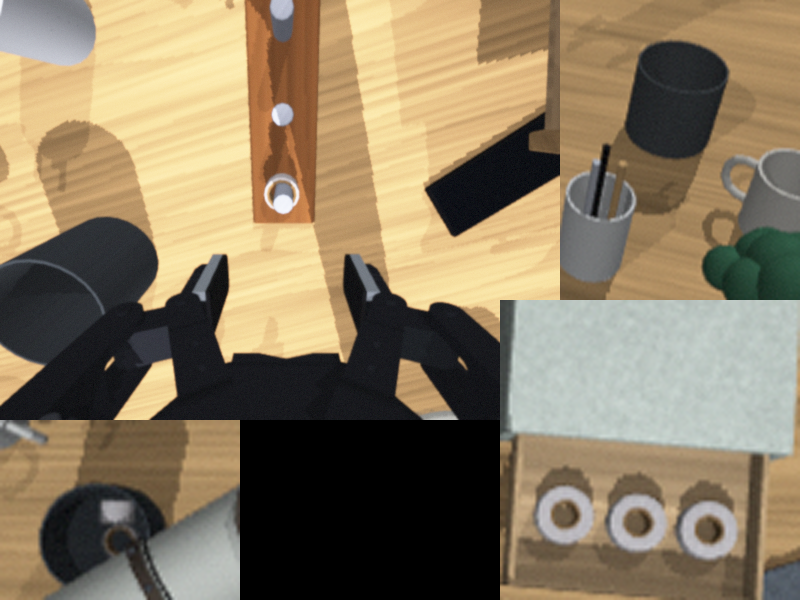

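The three full rolls lie flat in the drawer and both used rings are in the bin. The bin has been knocked about 16 mm, to roughly (462,329). One ring is left on the near post at (283,195), so I'll take it next.

Call:
send_rows(series=[[[4,-1,30],[0,0,0],60],[[0,0,40],[0,0,0],60],[[0,0,40],[0,0,0],60],[[0,0,30],[0,0,0],60],[[0,0,19],[0,0,0],60],[[0,0,8],[0,0,0],60],[[0,0,4],[0,0,0],60],[[0,0,0],[0,0,0],60]])

```text
clock: 43.85
position: [489.7, 106.4, -15.1]
ee_rot: [0.99, -0.143, 0.001, 0.0]
contact_force: [-0.5, -0.7, -0.2]
gripper_width: 60.0
grasp_force: 0.0
```

Call:
send_rows(series=[[[0,0,0],[0,0,0],20],[[0,0,0],[0,0,0],20],[[0,0,0],[0,0,0],20],[[0,0,0],[0,0,0],20]])

```text
clock: 44.25
position: [490.3, 106.7, -13.9]
ee_rot: [0.99, -0.143, 0.002, -0.001]
contact_force: [-0.9, 0.1, 4.8]
gripper_width: 34.6
grasp_force: 59.3
```

Call:
send_rows(series=[[[0,0,-10],[0,0,0],20],[[0,0,-20],[0,0,0],20],[[0,0,-30],[0,0,0],20],[[0,0,-30],[0,0,0],20],[[0,0,-30],[0,0,0],20],[[0,0,-25],[0,0,0],20],[[0,0,-10],[0,0,0],20],[[0,0,0],[0,0,0],20]])

```text
clock: 45.05
position: [489.7, 106.7, 141.3]
ee_rot: [0.99, -0.143, 0.002, -0.001]
contact_force: [-0.2, 0.2, 0.0]
gripper_width: 34.4
grasp_force: 60.2
```

```bash
python3 -c "
from h import *
plan(462,329,75,-106.6);binscene()"
```

```text
t 45.0 pos [489.7 106.7 141.3] w 34.4 gf 60.2 F [-0.2  0.2  0. ]
turn [-0.003 -0.004  0.003] then shift [ -90.1 -205.1   66.3]
bin box [ 373  181   51   59 2321] rim centre est [488.1 329.3]
```

Call:
send_rows(series=[[[-10,-20,0],[0,0,0],20],[[-15,-34,0],[0,0,0],20],[[-15,-34,0],[0,0,0],20],[[-15,-34,0],[0,0,0],20],[[-15,-34,0],[0,0,0],20],[[-12,-29,0],[0,0,0],20],[[-8,-20,0],[0,0,0],20],[[0,0,0],[0,0,0],20]])

```text
clock: 45.9
position: [460.1, 330.1, 137.5]
ee_rot: [0.99, -0.142, 0.0, 0.001]
contact_force: [-0.7, -0.6, -0.4]
gripper_width: 34.7
grasp_force: 60.2
```

Call:
send_rows(series=[[[0,0,0],[0,0,0],20]])

```text
clock: 46.0
position: [460.1, 327.8, 138.0]
ee_rot: [0.99, -0.143, -0.0, 0.002]
contact_force: [0.9, -0.4, -0.3]
gripper_width: 34.5
grasp_force: 60.2
```

```bash
python3 -c "
from h import *
plan(462,329,80,-106.6);binscene()"
```

```text
t 46.0 pos [460.1 327.8 138. ] w 34.5 gf 60.2 F [ 0.9 -0.4 -0.3]
turn [ 0.003 -0.     0.003] then shift [ 1.5 -1.7 58. ]
bin box [ 373  181   51   59 2320] rim centre est [488.1 329.3]
```

Call:
send_rows(series=[[[1,-1,30],[0,0,0],20],[[0,0,27],[0,0,0],20],[[0,0,0],[0,0,0],20],[[0,0,0],[0,0,0],56],[[0,0,0],[0,0,0],56],[[0,0,-30],[0,0,0],56],[[0,0,-40],[0,0,0],56],[[0,0,-40],[0,0,0],30]])

```text
clock: 46.85
position: [462.2, 329.0, 195.3]
ee_rot: [0.99, -0.143, 0.001, -0.0]
contact_force: [-0.2, 1.1, 0.8]
gripper_width: 42.9
grasp_force: 0.0
```

Call:
send_rows(series=[[[0,0,-30],[0,0,0],30],[[0,0,0],[0,0,0],30]])

```text
clock: 47.05
position: [464.5, 331.2, 230.0]
ee_rot: [0.99, -0.143, 0.005, -0.005]
contact_force: [-1.0, 0.6, -0.3]
gripper_width: 29.9
grasp_force: 0.0
```

```bash
python3 -c "
from h import *
binscene()
plan(431,-236,180,174.4)
s=monitor.read_state();R=Rn.from_quat(s['ee_rot']);print('pre-turn shift',R.inv().apply(np.array([431,-236,200])-s['position']).round(1))"
```

```text
bin box [ 373  181   51   59 2324] rim centre est [488.1 329.3]
t 47.1 pos [463.1 330.2 226.9] w 30.0 gf 0.0 F [-0.6  0.1 -0.7]
turn [-1.000e-02  1.000e-03  1.382e+00] then shift [566.7 -23.3  46.9]
pre-turn shift [129.3 552.4  23.2]
```

Call:
send_rows(series=[[[0,0,0],[0,0,0.138],26],[[0,0,0],[0,0,0.138],26],[[0,0,0],[0,0,0.138],26],[[0,0,0],[0,0,0.138],26],[[0,0,0],[0,0,0.138],26],[[0,0,0],[0,0,0.138],26],[[0,0,0],[0,0,0.138],26],[[0,0,0],[0,0,0.138],26]])

```text
clock: 47.9
position: [461.5, 328.6, 221.9]
ee_rot: [0.766, -0.643, 0.001, 0.0]
contact_force: [0.2, -0.5, 0.6]
gripper_width: 26.0
grasp_force: 0.0
```

Call:
send_rows(series=[[[0,0,0],[0,0,0.138],26],[[0,0,0],[0,0,0.14],26],[[20,-1,0],[0,0,0],26],[[36,-1,0],[0,0,0],26],[[36,-2,0],[0,0,0],26],[[36,-1,0],[0,0,0],26],[[36,-2,0],[0,0,0],26],[[36,-1,0],[0,0,0],26]])

```text
clock: 48.7
position: [449.2, 126.8, 222.3]
ee_rot: [-0.672, 0.74, -0.001, -0.0]
contact_force: [0.4, 0.2, -0.3]
gripper_width: 26.1
grasp_force: 0.0
```

Call:
send_rows(series=[[[36,-2,0],[0,0,0],26],[[36,-1,0],[0,0,0],26],[[36,-2,0],[0,0,0],26],[[36,-1,0],[0,0,0],26],[[36,-2,0],[0,0,0],26],[[36,-1,0],[0,0,0],26],[[36,-2,0],[0,0,0],26],[[36,-2,0],[0,0,0],26]])

```text
clock: 49.5
position: [433.4, -160.5, 222.7]
ee_rot: [-0.672, 0.74, -0.001, 0.0]
contact_force: [1.0, 0.1, -0.4]
gripper_width: 26.1
grasp_force: 0.0
```

Call:
send_rows(series=[[[36,-2,0],[0,0,0],26],[[30,0,20],[0,0,0],26],[[12,0,20],[0,0,0],26],[[0,0,0],[0,0,0],26],[[0,0,0],[0,0,0],26]])

```text
clock: 50.0
position: [428.6, -236.7, 182.8]
ee_rot: [-0.672, 0.741, -0.0, -0.0]
contact_force: [0.7, 0.3, -0.3]
gripper_width: 26.1
grasp_force: 0.0
```

```bash
python3 -c "
from h import *
plan(431,-236,77,174.4)
c=camera_info('wrist');im=get_image('wrist');cv2.imwrite('pics/w12.png',im[:,:,::-1])
a=w2p('wrist',(437,-174.5,112),c);b=w2p('wrist',(425,-297.5,112),c);print(a,b)
# handle px in rows: bright low-saturation columns
h=cv2.cvtColor(im,cv2.COLOR_RGB2HSV);v=int(w2p('wrist',(428,-265,112),c)[1])
r=im[v].astype(int);m=(r[:,2]>r[:,0]-5)&(r[:,2]>110);print(v,np.where(m)[0], w2p('wrist',(428,-265,112),c))"
```

```text
t 50.0 pos [ 428.6 -236.7  182.8] w 26.1 gf 0.0 F [ 0.7  0.3 -0.3]
turn [-0.001 -0.001 -0.   ] then shift [ -1.   -2.3 105.8]
[283.23281204 276.08138856] [282.89544998 138.13379264]
178 [135 137 138 139 140 141 142 143 144 146 147 148 149 150 151 152 153 154
 155 156 157 158 159 160 161 162 278 279 280 281 282 283 284 285 286 287
 288 289] [283.19946306 178.57559827]
```

Call:
send_rows(series=[[[0,-2,30],[0,0,0],26],[[0,0,40],[0,0,0],26],[[0,0,26],[0,0,0],26],[[0,0,10],[0,0,0],26],[[0,0,0],[0,0,0],2],[[0,0,0],[0,0,0],2],[[0,0,0],[0,0,0],2],[[0,0,0],[0,0,0],2]])

```text
clock: 50.85
position: [431.7, -236.2, 77.1]
ee_rot: [-0.672, 0.741, -0.001, 0.001]
contact_force: [0.3, 3.4, -7.9]
gripper_width: 8.6
grasp_force: 58.5
```

Call:
send_rows(series=[[[0,-8,0],[0,0,0],2],[[0,-15,0],[0,0,0],2],[[0,-20,0],[0,0,0],2],[[0,-20,0],[0,0,0],2],[[0,-20,0],[0,0,0],2],[[0,-20,0],[0,0,0],2],[[0,-15,0],[0,0,0],2],[[0,-10,0],[0,0,0],2]])

```text
clock: 51.65
position: [560.8, -246.5, 77.1]
ee_rot: [-0.672, 0.741, 0.0, 0.002]
contact_force: [-0.7, 12.6, -1.7]
gripper_width: 8.3
grasp_force: 59.2
```

Call:
send_rows(series=[[[0,-3,0],[0,0,0],2],[[0,-3,0],[0,0,0],2]])

```text
clock: 51.85
position: [566.2, -246.9, 77.1]
ee_rot: [-0.672, 0.741, 0.0, 0.002]
contact_force: [-0.8, 12.4, -2.2]
gripper_width: 8.1
grasp_force: 59.1
```

Continuing until it meets the stop.

Call:
send_rows(series=[[[0,-4,0],[0,0,0],2],[[0,-4,0],[0,0,0],2],[[0,0,0],[0,0,0],2]])

```text
clock: 52.15
position: [574.6, -247.6, 77.1]
ee_rot: [-0.672, 0.741, -0.0, 0.002]
contact_force: [1.3, 11.8, -2.7]
gripper_width: 8.8
grasp_force: 59.0
```

Call:
send_rows(series=[[[0,-3,0],[0,0,0],2],[[0,0,0],[0,0,0],2]])

```text
clock: 52.35
position: [577.3, -247.8, 77.1]
ee_rot: [-0.672, 0.741, 0.0, 0.002]
contact_force: [1.3, 13.3, -3.3]
gripper_width: 8.1
grasp_force: 59.0
```

Call:
send_rows(series=[[[0,-3,0],[0,0,0],2],[[0,0,0],[0,0,0],2]])

```text
clock: 52.55
position: [579.1, -247.9, 77.1]
ee_rot: [-0.672, 0.741, 0.001, 0.001]
contact_force: [-1.0, 13.1, -2.0]
gripper_width: 8.5
grasp_force: 59.3
```

Call:
send_rows(series=[[[0,-3,0],[0,0,0],2],[[0,0,0],[0,0,0],2]])

```text
clock: 52.75
position: [579.0, -247.9, 77.0]
ee_rot: [-0.672, 0.741, 0.004, -0.001]
contact_force: [-7.1, 14.7, 3.2]
gripper_width: 8.7
grasp_force: 59.8
```

Call:
send_rows(series=[[[0,-3,0],[0,0,0],2],[[0,0,0],[0,0,0],2]])

```text
clock: 52.95
position: [578.8, -247.8, 77.0]
ee_rot: [-0.672, 0.741, 0.007, -0.003]
contact_force: [-13.2, 15.0, 8.1]
gripper_width: 8.3
grasp_force: 60.3
```

It's against the stop, so the drawer is shut. I'll release with the fingers only a little open, back away upward and check.

Call:
send_rows(series=[[[0,5,0],[0,0,0],2],[[0,0,0],[0,0,0],24],[[0,0,0],[0,0,0],24],[[0,0,-20],[0,0,0],24],[[0,0,-40],[0,0,0],24],[[0,0,-45],[0,0,0],24],[[0,0,-45],[0,0,0],24],[[0,0,-30],[0,0,0],24]])

```text
clock: 53.75
position: [581.3, -252.9, 263.0]
ee_rot: [-0.671, 0.741, -0.005, 0.002]
contact_force: [1.3, -0.2, 0.6]
gripper_width: 24.1
grasp_force: 0.0
```

Call:
send_rows(series=[[[-10,40,0],[0,0,0],24],[[-10,45,0],[0,0,0],24],[[-10,45,0],[0,0,0],24],[[0,20,0],[0,0,0],24],[[0,0,0],[0,0,0],24],[[0,0,0],[0,0,0],24],[[0,0,0],[0,0,0],24],[[0,0,0],[0,0,0],24]])

```text
clock: 54.55
position: [434.4, -207.0, 256.6]
ee_rot: [-0.672, 0.741, -0.001, 0.0]
contact_force: [-0.3, 0.3, 0.4]
gripper_width: 23.9
grasp_force: 0.0
```

```bash
python3 -c "
from h import *
plan(431,-236,250,174.4);s=binscene();w=get_image('wrist');t=get_image('top')
o=np.zeros((600,800,3),np.uint8);o[:420,:560]=w[:,:,::-1];o[:240,560:800]=zoom(s,340,160,460,280,2);o[240:420,560:800]=zoom(t,150,215,230,275,3)
o[420:600,:280]=zoom(t,280,120,420,210,2);o[420:600,300:700]=zoom(s,200,170,400,260,2);cv2.imwrite('pics/w13.png',o)"
```

```text
t 54.5 pos [ 434.4 -207.   256.6] w 23.9 gf 0.0 F [-0.3  0.3  0.4]
turn [-0.001 -0.001 -0.001] then shift [29.2  0.6  6.6]
bin box [ 373  181   51   59 2333] rim centre est [488.1 329.3]
```

View pics/w13.png

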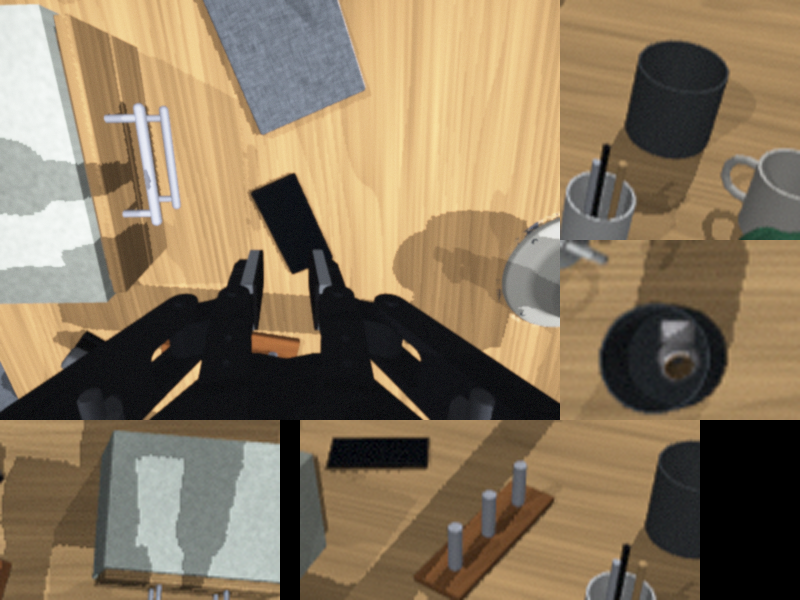

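The posts are bare, the drawer is shut and the bin stands upright with the rings inside. Handing in.

```bash
python3 -c "
from bench import job_done
print(job_done())"
```

```text
the job is handed in; nothing more can be done
None
```

The rack is clear and the job is handed in (no verdict came back): three full rolls lie flat in the shut top drawer, and the three used-up rings went into the bin, which stands upright after being knocked about 16 mm mid-run.

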